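# Empty the tip bank into the cash pot

### The job

Empty the shine stand's takings: unscrew the pot's captive cap and swing it aside, put every loose brass token lying about the platform into the pot, and tip the pivoted glass bank over the open pot and rock it until all its tokens have dropped through the slot into the pot. Then set the bank back upright on its rest, swing the cap back over the pot and screw it fully down; leave the polish, brush and other things where they are.

Things in the scene. Friction and masses are not known exactly. Their poses are not given: they have to be found in the camera images.
- stand: Fixed stand: dark oak board 260 x 160 x 12 mm carrying a steel yoke with the tipping glass bank and the steel cash pot with its cap. Origin at table height under the bank's pivot line; x runs from the resting bank (-x side) to the pot, y along the pivot line, z up. Pot axis at x = 61, y = 0 mm; vertical post of the cap's arm at x = 61, y = -68. Place and yaw (+-0.3 rad) vary
- bank_pivot (a point): Middle of the pivot line, on the stand's z axis, 125 mm above the table. The yoke's two cheeks stand 36 to 44 mm to each side in y, 26 mm wide, up to 138 mm above the table. The bank rests on a block under it, at stand x = -92 mm
- bank (a joint): Tilt of the bank, 0 to 3.2 rad: 0 = upright on its rest on the stand's -x side, slot in its top; pi = upside down over the pot. It grows as the bank swings up and over towards +x (turn about the stand's +y). It weighs 240 to 375 g plus tokens, centre 68 mm from the pivot: let go, it falls to the side it leans to
- bank_slot (a point): Centre of the slot in the bank's clear roof. The bank is a clear-walled box 72 mm long (32 to 104 mm from the pivot), 45 mm wide, 66 mm high, walls 5 mm. The slot, 8 mm wide, spans the inner width (35 mm), right beside the end wall nearest the pivot. A token drops out only when it lies on that end wall and slides down it on edge
- bank_pin (a point): Middle of the bank's handle, a round steel pin 12 mm thick standing 65 mm out of the bank's side along the stand's +y, with a 20 mm flange at its end; this point is 72 mm in y from the stand's origin and 68 mm from the pivot line. At tilt a it is at stand x = -68 cos a, z = 125 + 68 sin a mm. Pinch it from above, fingers closing along the stand's x; it can turn between them
- cap (a joint): Twist of the cap: 0 = screwed fully down, 2.4 rad = fully unscrewed, growing counter-clockwise from above. Cap and strap rise 3.75 mm per rad. A 6 mm plug under the cap sits in the pot's mouth, so the arm cannot swing until about 1.7 rad; turn it to 2.3 or more and leave it so until the cap is back over the pot. Stays where left; about 0.05 N m
- cap_arm (a joint): Swing of the cap's arm about its post, 0 = cap over the pot (end stop), 1.9 rad = fully aside (end stop); it grows clockwise seen from above, carrying the cap first towards the stand's +x. Stays where left. With the plug in the mouth it has about 0.07 rad of play. The cap turns with the arm unless twisted
- cap_wing (a point): Centre of the cap's wing grip, an upright brass bar 46 mm long, 12 mm thick, reaching 13 mm above and below this point, 68 mm from the arm's post; 110 mm above the table when screwed down. The strap lies 14 to 18 mm below. x runs along the wing, y across it (pinch along y). Its yaw = stand yaw + cap - cap_arm. The cap disc is 90 mm across
- pot_mouth (a point): Centre of the pot's open mouth, at rim height (82 mm above the table); inner diameter 78 mm, outer 88 mm
- pot_floor (a point): Centre of the pot's inner floor, 64 mm below the rim
- token1: Brass token, a disc 28 mm across and 5 mm thick, 22 g, in the bank at the start (may be absent); origin at the centre of one flat face, z its axis. In the tipped bank, tokens flat on the roof bridge the slot: rock back to a tilt of about 1.25 rad so that they tip onto the end wall, then on to 2.75 to 3.05 rad, 1 to 2 s each way; one to five rocks empty it
- token2: As token1 (may be absent)
- token3: As token1 (may be absent)
- token4: As token1 (may be absent)
- stray1: The same kind of brass token, lying flat on the platform at the start (may be absent)
- stray2: As stray1 (may be absent)
- stray3: As stray1 (may be absent)
- polish_tin: Closed oval polish tin, steel, 96 x 56 x 25 mm, bystander
- welt_brush: Bristle welt brush with wooden back, 150 mm long along its x, 36 mm wide, 40 mm tall, bystander
- shoehorn: Flat yellow bone shoehorn, about 133 mm long along its x (from -70 to 63 mm), 42 mm wide at most, 4 to 8 mm thick, bystander
- ashtray: Nickel ashtray, round bowl of 104 mm diameter, 28 mm tall, bystander
- dye_jar: Closed amber glass jar, 54 mm diameter, 65 mm tall, bystander
- round_tin: Closed round tin, 72 mm diameter, 24 mm tall, bystander

How it is judged:
By the outcome, as a careful person would: the job done as asked, in the order asked, and still so for the second after the job is handed in, with the robot touching nothing.
Of token1, token2, token3, token4 only 2 to 4 are there at a start; the rules pass over those that are not, and their reading is None.
Of stray1, stray2, stray3 only 1 to 3 are there at a start; the rules pass over those that are not, and their reading is None.
At some moment in a run one of stray1, stray2, stray3 may be knocked a few centimetres aside while the robot is not near it.
Once in a run the grip may slacken for a moment while it holds something.
It also fails if it takes over 210 s, if anything falls off the work surface, if the arm or the gripper's body presses on something with over 40 N, if the wrist force passes 120 N, or if a joint passes its speed limit or range.

### The arm

A 6-joint arm with a two-finger parallel gripper is mounted at the origin on the work surface. World frame = base frame: x ahead of the robot, y to its left, z up, the work surface at z = 0. Lengths are in mm, angles in rad, forces in N, time in s.
With the tool pointing down it reaches from about 350 to 875 mm from the base axis. Payload 4.2 kg.
Tool frame: the origin (TCP) lies at the very end of the fingers, on their centre line; the grasp point (between the pads) lies 19 mm behind it; z points along the fingers, y is the line along which they close (so a half turn about z gives the same grasp; the last joint's range is limited). The gripper opens to 85 mm and grips with 20 to 120 N. Pads are 22 mm wide; open, the fingers measure 114 mm over their backs; the gripper's body (76 mm by 85 mm) begins 54 mm behind the grasp point. The pads swing forward as they close: fully open they stand 13 mm farther back than shut.
Start: joints at [1.564, 0.385, 0.008, 0, -1.194, -0.259], TCP at [164.144, 603.039, 231.312] pointing down, gripper open.
Joint ranges: [-3.14, 3.14], [-1.21, 2.06], [-1.07, 1.41], [-3.16, 2.05], [-2.99, -0.16], [-3.1, 3.1]. Speed limits (rad/s): [2.79, 2.79, 3.14, 3.14, 3.14, 3.14].

### API

Orientations are given as a unit quaternion [x, y, z, w].
In Python, from bench import arm, optics gives the robot as it stands. The module is installed in compiled form; this text tells all that it offers.
- The arm moves only by the tool step_arm, never from a script. Its argument "motion" is a list of rows, each an object with "dr": the turn, a rotation vector about the tool's x, y, z in units of 8 degrees (1.0 is 8 degrees), a list of three; "slide": the shift along the tool's x, y, z in mm, a list of three; "jaw": the finger opening in mm, from 0 to 85.4. A call has exactly 8 rows; each row is the pose to reach, as a shift and turn from the pose commanded when the call began, along the tool's axes at that moment; what a row does not reach only later rows make up. A row lasts 1/8 s, in which the tool goes at most 62.5 mm and 10.7 degrees, less where a joint would pass 70% of its speed; a pose out of reach is approached as far as the arm can. A call with a gripper value outside its range is refused whole. The fingers move at their own pace and stop on an object; the grip force is fixed at half the most. Time passes only in rows, so rows that repeat a pose let the fingers close, or fill a call up. It gives the time, the measured TCP pose, the force, the opening and the grip force at its end, in the units of the state.
- arm.read_state(): the state, without advancing time (a new reading comes with each control period).
- optics.get_image(name): name is "scene" or "top" or "wrist"; returns the picture (480x640x3 uint8, blue, green, red); there is no depth.
- optics.camera_info(name): a dict with "camera_matrix" (3x3 intrinsics, pixels), "view" (4x4, takes a point from world to camera coordinates); the wrist camera has in their place "T_tool_cam" (4x4, takes a point from camera to tool coordinates, whose origin is the TCP and whose axes are the flange's). Camera axes: x right, y up, looking along -z (the intrinsics and any distortion apply to the point x, -y, -z); pixel columns grow to the right and rows downward; lengths in mm; the calibration is good to about 2 mm. A picture is of the moment at which its call begins: read the wrist's pose just before it. camera_info takes no time and is no camera call.
- arm.job_done(): hands the job in; it is judged then, once.
The state is a dict: "clock": time; "joints": joint angles; "joint_vel": joint speeds; "joint_efforts": joint torques, N m; "position": TCP position; "ee_rot": TCP orientation; "contact_force": force on the tool from outside, world axes, zero at the start; "wrist_torque": the same for the moment, N m; "gripper_width": finger opening in mm; "grasp_force": force on a finger pad.
Only numpy, scipy, OpenCV 4.12 (cv2) and the standard library are available. Lean on these libraries where they do the work, as an engineer would, in place of code of your own. Each camera call takes 0.05 s, during which the arm holds its last target. There are 200 camera calls.

## Working session

There is one attempt and no reset: what is moved stays moved. The work goes in short steps, Python scripts to look and compute and a tool call to move; the robot and the scene stay as the last step left them, time stands still between calls to the robot, and variables do not carry over. Pictures are saved under pics/ and viewed, at most 14 in all, crops included, and the job is handed in when it is done.

Besides the shell and the picture viewer there is one more tool, called after "Call:" by a JSON object that holds its "api" and its "payload", one argument or row to a line. step_arm: Moves the arm, as the interface text tells. Its arguments: {"type":"object","properties":{"motion":{"type":"array","items":{"type":"object","properties":{"dr":{"type":"array","items":{"type":"number"}},"slide":{"type":"array","items":{"type":"number"}},"jaw":{"type":"number"}}}}},"required":["motion"]}

```bash
mkdir -p pics; ls
python3 - <<'E'
from bench import arm, optics
import cv2,numpy as np
np.set_printoptions(suppress=True,precision=4)
print(arm.read_state())
for n in("scene","top","wrist"):
    print(n,optics.camera_info(n))
a=optics.get_image("top");b=optics.get_image("scene")
cv2.imwrite("pics/top0.png",a);cv2.imwrite("pics/scene0.png",b)
E
```

```text
pics
{'clock': 0.0, 'joints': array([ 1.5636,  0.3856,  0.0066, -0.0005, -1.194 , -0.2586]), 'joint_vel': array([ 0.0002,  0.0014, -0.0007,  0.0008, -0.0007, -0.0014]), 'joint_efforts': array([ -0.0002, -39.229 ,  18.84  ,   4.1861,  -0.0046,  -0.    ]), 'position': array([163.9955, 602.4906, 230.199 ]), 'ee_rot': array([ 0.9912, -0.1326, -0.0001,  0.0011]), 'contact_force': array([-0.2023,  0.2222, -0.2233]), 'wrist_torque': array([ 0.0541, -0.0102, -0.033 ]), 'grasp_force': 0.0, 'gripper_width': 85.60361449305104}
scene {'camera_matrix': array([[456.6416,   0.    , 322.6546],
       [  0.    , 456.6416, 240.6052],
       [  0.    ,   0.    ,   1.    ]]), 'view': array([[   -0.756 ,     0.6544,     0.0165,   343.3075],
       [   -0.3954,    -0.4766,     0.7852,   150.9526],
       [    0.5217,     0.5871,     0.619 , -1629.364 ],
       [    0.    ,     0.    ,     0.    ,     1.    ]])}
top {'camera_matrix': array([[612.4774,   0.    , 322.3292],
       [  0.    , 612.4774, 242.0181],
       [  0.    ,   0.    ,   1.    ]]), 'view': array([[   -0.0129,    -0.9999,     0.0002,    61.2627],
       [    0.9948,    -0.0128,     0.1008,  -547.3366],
       [   -0.1008,     0.0015,     0.9949, -1495.409 ],
       [    0.    ,     0.    ,     0.    ,     1.    ]])}
wrist {'camera_matrix': array([[348.9497,   0.    , 317.9906],
       [  0.    , 348.9497, 233.7213],
       [  0.    ,   0.    ,   1.    ]]), 'T_tool_cam': array([[   0.0004,    0.9584,    0.2855,   73.0021],
       [   1.    ,   -0.0003,   -0.0004,   -0.1493],
       [  -0.0003,    0.2855,   -0.9584, -141.8387],
       [   0.    ,    0.    ,    0.    ,    1.    ]])}
```

View pics/top0.png

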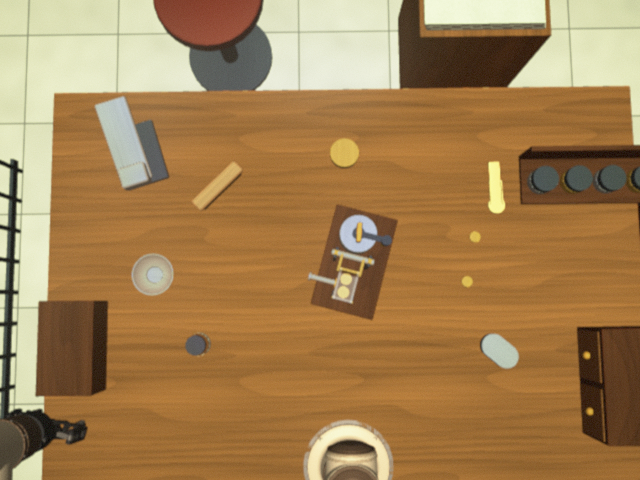

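View pics/scene0.png

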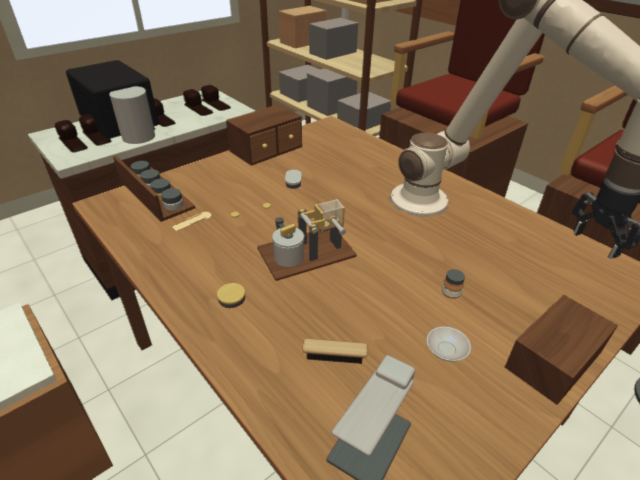

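The top view shows the stand with the pot at (358,233), the bank at (345,287), the pin end at (308,276) and the post at (388,240). Two strays are visible, at (475,237) and (467,281). Bystanders are clear of the stand, and the wing lies roughly along the stand's x.

```bash
cat > h.py <<'E'
import numpy as np, cv2
from scipy.spatial.transform import Rotation as R
from bench import arm, optics
np.set_printoptions(suppress=True,precision=3)
def cam(name,st=None):
    i=optics.camera_info(name);K=np.array(i["camera_matrix"])
    if name=="wrist":
        st=st or arm.read_state();T=np.eye(4);T[:3,:3]=R.from_quat(st["ee_rot"]).as_matrix();T[:3,3]=st["position"]
        M=T@np.array(i["T_tool_cam"])
    else: M=np.linalg.inv(np.array(i["view"]))
    return K,M
def p2w(c,px,z):
    K,M=c;d=np.linalg.inv(K)@[px[0],px[1],1];d=M[:3,:3]@[d[0],-d[1],-d[2]];o=M[:3,3]
    return o+d*(z-o[2])/d[2]
def w2p(c,p):
    K,M=c;q=np.linalg.inv(M)@[*p,1];u=K@[q[0],-q[1],-q[2]];return u[:2]/u[2]
def down(yaw):  # tool down, tool y axis (closing) at world angle yaw
    y=np.array([np.cos(yaw),np.sin(yaw),0]);z=np.array([0,0,-1.]);return R.from_matrix(np.c_[np.cross(y,z),y,z])
def rel(p,q,p0=None,q0=None):
    """slide, dr from p0,q0 (now) to p,q (Rotation)"""
    st=arm.read_state()
    p0=st["position"] if p0 is None else np.array(p0,float); q0=R.from_quat(st["ee_rot"]) if q0 is None else q0
    return q0.inv().apply(np.array(p)-p0), np.degrees((q0.inv()*q).as_rotvec())/8
def snap(name,f=None):
    st=arm.read_state();im=optics.get_image(name)
    if f: cv2.imwrite("pics/"+f+".png",im)
    return im,cam(name,st)
E
python3 - <<'E'
from h import *
c=cam("top")
for n,px,z in [("pot/wing",(359,233),110),("disc",(358,233),90),("bank",(345,287),158),("post",(388,240),95),("pinend",(308,276),125),("s1",(475,237),5),("s2",(467,281),5),
 ("c",(337,205),12),("c",(397,220),12),("c",(372,319),12),("c",(311,303),12),("tin",(344,153),24),("shoe",(495,187),6),("polish",(500,350),25)]:print(n,p2w(c,px,z))
q=R.from_quat(arm.read_state()["ee_rot"]).as_matrix();print(q)
print(rel([510,-20,330],down(0.24-np.pi/2-0.48)))
for y in (-0.24,-0.24+np.pi,-0.24+np.pi/2,-0.24-np.pi/2): print(y,down(y).as_matrix()[:,0],rel([480,-20,330],down(y)))
E
```

```text
pot/wing [559.971 -32.297 110.   ]
disc [562.311 -31.149  90.   ]
bank [432.221   4.583 158.   ]
post [ 544.069 -101.84    95.   ]
pinend [459.614  88.533 125.   ]
s1 [ 558.154 -331.63     5.   ]
s2 [ 447.454 -307.346    5.   ]
c [643.24   15.889  12.   ]
c [ 603.047 -134.815   12.   ]
c [356.137 -66.558  12.   ]
c [397.584  84.327  12.   ]
tin [774.098  -3.538  24.   ]
shoe [ 685.38  -387.157    6.   ]
polish [ 277.134 -377.19    25.   ]
[[ 0.965 -0.263 -0.   ]
 [-0.263 -0.965 -0.002]
 [ 0.     0.002 -1.   ]]
(array([497.429, 509.945, -98.617]), array([ 0.014, -0.001, -0.186]))
-0.24 [0.238 0.971 0.   ] (array([468.484, 517.829, -98.605]), array([  0.012,   0.011, -11.436]))
2.901592653589793 [-0.238 -0.971 -0.   ] (array([468.484, 517.829, -98.605]), array([ 0.01 , -0.012, 11.064]))
1.3307963267948966 [-0.971  0.238  0.   ] (array([468.484, 517.829, -98.605]), array([-0.001, -0.022, 22.314]))
-1.8107963267948965 [ 0.971 -0.238  0.   ] (array([468.484, 517.829, -98.605]), array([ 0.014, -0.001, -0.186]))
```

Call:
{"api": "step_arm", "payload": {
  "motion": [
    {"slide": [43, 42, -2.5], "dr": [0, 0, 1.33], "jaw": 85},
    {"slide": [86, 84, -5], "dr": [0, 0, 2.66], "jaw": 85},
    {"slide": [129, 126, -7.5], "dr": [0, 0, 3.99], "jaw": 85},
    {"slide": [172, 168, -10], "dr": [0, 0, 5.32], "jaw": 85},
    {"slide": [215, 210, -12.5], "dr": [0, 0, 6.65], "jaw": 85},
    {"slide": [258, 252, -15], "dr": [0, 0, 7.98], "jaw": 85},
    {"slide": [301, 294, -17.5], "dr": [0, 0, 9.31], "jaw": 85},
    {"slide": [344, 336, -20], "dr": [0, 0, 10.64], "jaw": 85}
  ]
}}

```text
clock: 1.1
position: [408.2, 186.6, 251.4]
ee_rot: [-0.638, 0.77, 0.0, 0.0]
contact_force: [1.5, 1.0, 0.6]
gripper_width: 85.2
grasp_force: 0.0
```

Run:
```python
from h import *
s=arm.read_state();print(s["joints"],s["position"],s["clock"]);a=R.from_quat(s["ee_rot"]).as_matrix();print(a)
print(rel([530,-22,260],down(1.30)))
```

```text
[ 0.793  0.063 -0.365 -0.    -1.142 -0.979] [408.228 186.606 251.357] 1.1
[[-0.185 -0.983  0.   ]
 [-0.983  0.185  0.   ]
 [-0.    -0.    -1.   ]]
(array([ 182.447, -158.295,   -8.671]), array([ 0.001,  0.001, 11.856]))
```

Call:
{"api": "step_arm", "payload": {
  "motion": [
    {"slide": [46, -40, -2], "dr": [0, 0, 1.33], "jaw": 60},
    {"slide": [91, -79, -4], "dr": [0, 0, 2.66], "jaw": 60},
    {"slide": [137, -119, -6], "dr": [0, 0, 3.99], "jaw": 60},
    {"slide": [182, -158, -9], "dr": [0, 0, 5.32], "jaw": 60},
    {"slide": [182, -158, -9], "dr": [0, 0, 6.65], "jaw": 60},
    {"slide": [182, -158, -9], "dr": [0, 0, 7.98], "jaw": 60},
    {"slide": [182, -158, -9], "dr": [0, 0, 9.31], "jaw": 60},
    {"slide": [182, -158, -9], "dr": [0, 0, 10.64], "jaw": 60}
  ]
}}

```text
clock: 2.1
position: [530.2, -19.1, 259.8]
ee_rot: [0.051, 0.999, -0.0, -0.001]
contact_force: [0.5, -0.2, 0.3]
gripper_width: 60.0
grasp_force: 0.0
```

Call:
{"api": "step_arm", "payload": {
  "motion": [
    {"slide": [0, 0, 0], "dr": [0, 0, 1.2], "jaw": 60},
    {"slide": [0, 0, 0], "dr": [0, 0, 1.2], "jaw": 60},
    {"slide": [0, 0, 0], "dr": [0, 0, 1.2], "jaw": 60},
    {"slide": [0, 0, 0], "dr": [0, 0, 1.2], "jaw": 60},
    {"slide": [0, 0, 0], "dr": [0, 0, 1.2], "jaw": 60},
    {"slide": [0, 0, 0], "dr": [0, 0, 1.2], "jaw": 60},
    {"slide": [0, 0, 0], "dr": [0, 0, 1.2], "jaw": 60},
    {"slide": [0, 0, 0], "dr": [0, 0, 1.2], "jaw": 60}
  ]
}}

```text
clock: 3.1
position: [530.5, -18.9, 260.3]
ee_rot: [0.131, 0.991, 0.0, 0.0]
contact_force: [0.5, 0.5, 0.7]
gripper_width: 60.2
grasp_force: 0.0
```

Run:
```python
from h import *
im,c=snap("wrist","w1")
s=arm.read_state();print(s["joints"],s["position"],s["ee_rot"])
o=np.array([502,-15.5,0]);y=-0.267
f=lambda x,yy,z:o+[x*np.cos(y)-yy*np.sin(y),x*np.sin(y)+yy*np.cos(y),z]
for n,p in dict(wing=(61,0,123),post=(61,-68,95),pivA=(0,40,138),pivB=(0,-40,138),pin=(-68,72,125)).items(): print(n,w2p(c,f(*p)))
```

```text
[ 0.27   0.204 -0.175  0.    -1.192 -2.104] [530.533 -18.947 260.319] [ 0.131  0.991 -0.    -0.   ]
wing [312.778 257.961]
post [240.095 246.965]
pivA [365.006 190.108]
pivB [259.984 189.637]
pin [409.872  96.223]
```

View pics/w1.png

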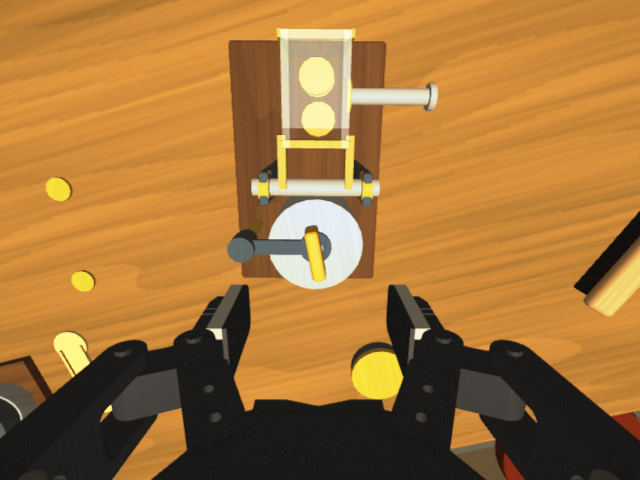

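The wrist view shows the bank (2 tokens at (316,77) and (318,119)), the pin out to (432,96), yoke bolts at (263,188) and (367,188), the cap with the wing around (314,253), and the post at (241,246). The strays are at (58,189) and (82,281). I need the wing angle, so I'll take a crop.

Run:
```python
import cv2
im=cv2.imread("pics/w1.png")[170:310,220:400]
cv2.imwrite("pics/w1c.png",cv2.resize(im,None,fx=4,fy=4,interpolation=cv2.INTER_CUBIC))
```

```text
(no output)
```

View pics/w1c.png

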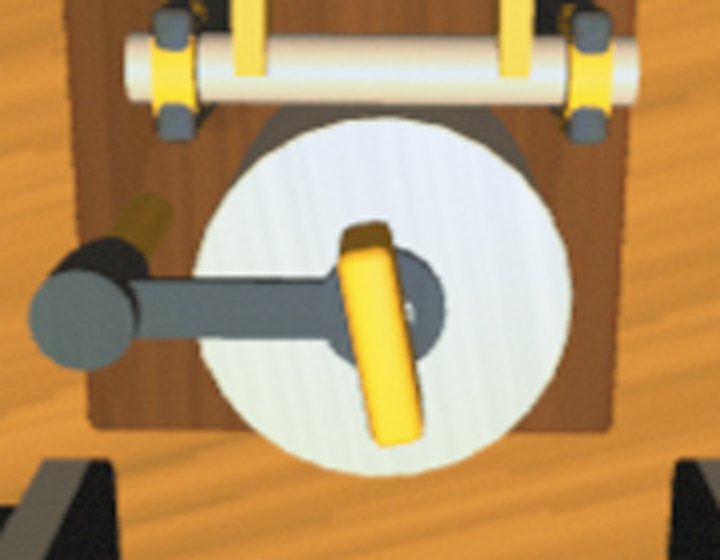

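Run:
```python
from h import *
c=cam("wrist");g=lambda u,v,z:p2w(c,(220+(u+.5)/4-.5,170+(v+.5)/4-.5),z)
a=g(364,252,123);b=g(399.5,437,123);print("wing",(a+b)/2,np.arctan2(*(b-a)[1::-1]),np.linalg.norm(b-a))
# arm strap centre & post top ; bolts; disc
d=g(383,297,94);print("disc",d)
l=g(150,68,125);r=g(613,68,125);print("pivot",(l+r)/2, np.arctan2(*(r-l)[1::-1])-np.pi/2,np.linalg.norm(r-l))
c1,c2=g(92,430,12),g(612,430,12);print(c1,c2,np.arctan2(*(c2-c1)[1::-1])-np.pi/2)
for px in((58,189),(82,281)):print("stray",p2w(c,px,5))
s=arm.read_state();print(np.arctan2(*R.from_quat(s["ee_rot"]).as_matrix()[1::-1,1]))
m=(a+b)/2;print(rel([m[0],m[1],100],down(np.arctan2(*(b-a)[1::-1])+np.pi/2)))
```

```text
wing [559.83 -29.24 123.  ] -0.08657084437922784 42.605804381814636
disc [558.449 -28.895  94.   ]
pivot [502.064 -13.681 125.   ] -0.2625181879866332 92.26338298987548
[ 602.765 -132.992   12.   ] [643.677  19.312  12.   ] -0.2624229501866626
stray [ 446.564 -304.519    5.   ]
stray [ 558.624 -329.333    5.   ]
1.307850320559088
(array([-30.967,  -2.323, 160.319]), array([-0.   , -0.   , -1.263]))
```

Call:
{"api": "step_arm", "payload": {
  "motion": [
    {"slide": [-15, -1, 40], "dr": [0, 0, -0.6], "jaw": 50},
    {"slide": [-31, -2.3, 80], "dr": [0, 0, -1.26], "jaw": 50},
    {"slide": [-31, -2.3, 120], "dr": [0, 0, -1.26], "jaw": 50},
    {"slide": [-31, -2.3, 145], "dr": [0, 0, -1.26], "jaw": 50},
    {"slide": [-31, -2.3, 160], "dr": [0, 0, -1.26], "jaw": 50},
    {"slide": [-31, -2.3, 160], "dr": [0, 0, -1.26], "jaw": 20},
    {"slide": [-31, -2.3, 160], "dr": [0, 0, -1.26], "jaw": 5},
    {"slide": [-31, -2.3, 160], "dr": [0, 0, -1.26], "jaw": 5}
  ]
}}

```text
clock: 4.15
position: [560.7, -29.6, 101.7]
ee_rot: [0.043, 0.999, -0.0, 0.001]
contact_force: [1.6, -3.2, 1.6]
gripper_width: 10.7
grasp_force: 60.2
```

Call:
{"api": "step_arm", "payload": {
  "motion": [
    {"slide": [0, 0, 0], "dr": [0, 0, 0], "jaw": 5},
    {"slide": [0, 0, 0], "dr": [0, 0, 0], "jaw": 5},
    {"slide": [0, 0, 0], "dr": [0, 0, 0], "jaw": 5},
    {"slide": [0, 0, -0.5], "dr": [0, 0, -0.8], "jaw": 5},
    {"slide": [0, 0, -1], "dr": [0, 0, -1.7], "jaw": 5},
    {"slide": [0, 0, -1.5], "dr": [0, 0, -2.6], "jaw": 5},
    {"slide": [0, 0, -2], "dr": [0, 0, -3.5], "jaw": 5},
    {"slide": [0, 0, -2.1], "dr": [0, 0, -4], "jaw": 5}
  ]
}}

```text
clock: 5.15
position: [560.7, -29.4, 103.5]
ee_rot: [-0.235, 0.972, -0.0, 0.001]
contact_force: [0.6, -3.6, 5.9]
gripper_width: 10.8
grasp_force: 61.0
```

Run:
```python
from h import *
s=arm.read_state();print(s)
```

```text
{'clock': 5.15, 'joints': array([ 0.237,  0.403, -0.321,  0.001, -0.845, -1.334]), 'joint_vel': array([ 0.001, -0.002,  0.003,  0.001, -0.004,  0.54 ]), 'joint_efforts': array([  2.046, -33.18 ,  13.59 ,   2.003,   0.234,  -0.226]), 'position': array([560.657, -29.434, 103.484]), 'ee_rot': array([-0.235,  0.972, -0.   ,  0.001]), 'contact_force': array([ 0.647, -3.625,  5.922]), 'wrist_torque': array([-1.025,  0.03 , -0.061]), 'grasp_force': 61.03942930698395, 'gripper_width': 10.78099225151205}
```

Call:
{"api": "step_arm", "payload": {
  "motion": [
    {"slide": [0, 0, -0.5], "dr": [0, 0, -1], "jaw": 5},
    {"slide": [0, 0, -1], "dr": [0, 0, -2], "jaw": 5},
    {"slide": [0, 0, -1.5], "dr": [0, 0, -3], "jaw": 5},
    {"slide": [0, 0, -2.1], "dr": [0, 0, -4], "jaw": 5},
    {"slide": [0, 0, -2.6], "dr": [0, 0, -5], "jaw": 5},
    {"slide": [0, 0, -3.1], "dr": [0, 0, -6], "jaw": 5},
    {"slide": [0, 0, -3.6], "dr": [0, 0, -7], "jaw": 5},
    {"slide": [0, 0, -4.1], "dr": [0, 0, -8], "jaw": 5}
  ]
}}

```text
clock: 6.15
position: [560.6, -29.5, 107.7]
ee_rot: [0.715, -0.699, 0.001, -0.0]
contact_force: [0.5, -4.2, 6.9]
gripper_width: 11.1
grasp_force: 61.0
```

Call:
{"api": "step_arm", "payload": {
  "motion": [
    {"slide": [0, 0, -0.5], "dr": [0, 0, -1], "jaw": 5},
    {"slide": [0, 0, -1], "dr": [0, 0, -2], "jaw": 5},
    {"slide": [0, 0, -1.5], "dr": [0, 0, -3], "jaw": 5},
    {"slide": [0, 0, -2], "dr": [0, 0, -3.8], "jaw": 5},
    {"slide": [0, 0, -2], "dr": [0, 0, -3.8], "jaw": 5},
    {"slide": [0, 0, -2], "dr": [0, 0, -3.8], "jaw": 5},
    {"slide": [0, 0, -2], "dr": [0, 0, -3.8], "jaw": 5},
    {"slide": [0, 0, -2], "dr": [0, 0, -3.8], "jaw": 5}
  ]
}}

```text
clock: 7.15
position: [560.7, -29.6, 109.7]
ee_rot: [0.872, -0.489, 0.001, -0.0]
contact_force: [0.9, -3.9, 6.3]
gripper_width: 10.7
grasp_force: 61.0
```

Run:
```python
from h import *
s=arm.read_state();print(s)
Y=-0.2624;o=np.array([502,-13.6])
print("psi",np.arctan2(*R.from_quat(s["ee_rot"]).as_matrix()[1::-1,1]))
rot=lambda a:np.array([[np.cos(a),-np.sin(a)],[np.sin(a),np.cos(a)]])
post=o+rot(Y)@[61,-68];print("post",post)
Rt=R.from_quat(s["ee_rot"]).as_matrix()
p=s["position"]
r=p[:2]-post;print(np.linalg.norm(r))
def arc(a0,a1,n):
    # slides in tool frame at a0
    q0=R.from_rotvec([0,0,-a0])*R.from_quat(s["ee_rot"])
    for a in np.linspace(a0,a1,n+1)[1:]:
        d=rot(-a)@r-rot(-a0)@r;print(np.round(q0.inv().apply([*d,0]),1),round(np.degrees(a-a0)/8,2))
arc(0,.95,8);print();arc(.95,1.9,8)
```

```text
{'clock': 7.15, 'joints': array([ 0.237,  0.395, -0.314,  0.002, -0.86 ,  0.311]), 'joint_vel': array([ 0.   ,  0.001, -0.001,  0.001, -0.001,  0.   ]), 'joint_efforts': array([  2.154, -33.169,  13.776,   1.739,   0.336,  -0.01 ]), 'position': array([560.673, -29.592, 109.714]), 'ee_rot': array([ 0.872, -0.489,  0.001, -0.   ]), 'contact_force': array([ 0.917, -3.864,  6.261]), 'wrist_torque': array([-1.291,  0.03 ,  0.023]), 'grasp_force': 60.98571538925171, 'gripper_width': 10.741856435132206}
psi -2.5925075386217333
post [543.273 -95.096]
67.77531700831646
[ 6.1 -5.2  0. ] 0.85
[12.8 -9.6  0. ] 1.7
[ 20.  -13.2   0. ] 2.55
[ 27.6 -16.    0.1] 3.4
[ 35.4 -17.8   0.1] 4.25
[ 43.4 -18.7   0.1] 5.1
[ 51.5 -18.6   0.1] 5.95
[ 59.5 -17.6   0.1] 6.8

[ 6.1 -5.2  0. ] 0.85
[12.8 -9.6  0. ] 1.7
[ 20.  -13.2   0. ] 2.55
[ 27.6 -16.    0.1] 3.4
[ 35.4 -17.8   0.1] 4.25
[ 43.4 -18.7   0.1] 5.1
[ 51.5 -18.6   0.1] 5.95
[ 59.5 -17.6   0.1] 6.8
```

Call:
{"api": "step_arm", "payload": {
  "motion": [
    {"slide": [6.1, -5.2, 0], "dr": [0, 0, 0.85], "jaw": 5},
    {"slide": [12.8, -9.6, 0], "dr": [0, 0, 1.7], "jaw": 5},
    {"slide": [20, -13.2, 0], "dr": [0, 0, 2.55], "jaw": 5},
    {"slide": [27.6, -16, 0], "dr": [0, 0, 3.4], "jaw": 5},
    {"slide": [35.4, -17.8, 0], "dr": [0, 0, 4.25], "jaw": 5},
    {"slide": [43.4, -18.7, 0], "dr": [0, 0, 5.1], "jaw": 5},
    {"slide": [51.5, -18.6, 0], "dr": [0, 0, 5.95], "jaw": 5},
    {"slide": [59.5, -17.6, 0], "dr": [0, 0, 6.8], "jaw": 5}
  ]
}}

```text
clock: 8.15
position: [606.1, -70.5, 109.7]
ee_rot: [-0.551, 0.835, 0.0, 0.0]
contact_force: [-2.0, 0.1, 7.5]
gripper_width: 11.1
grasp_force: 63.9
```

Call:
{"api": "step_arm", "payload": {
  "motion": [
    {"slide": [6.1, -5.2, 0], "dr": [0, 0, 0.85], "jaw": 5},
    {"slide": [12.8, -9.6, 0], "dr": [0, 0, 1.7], "jaw": 5},
    {"slide": [20, -13.2, 0], "dr": [0, 0, 2.55], "jaw": 5},
    {"slide": [27.6, -16, 0], "dr": [0, 0, 3.4], "jaw": 5},
    {"slide": [35.4, -17.8, 0], "dr": [0, 0, 4.25], "jaw": 5},
    {"slide": [43.4, -18.7, 0], "dr": [0, 0, 5.1], "jaw": 5},
    {"slide": [51.5, -18.6, 0], "dr": [0, 0, 5.95], "jaw": 5},
    {"slide": [57, -18, 0], "dr": [0, 0, 6.6], "jaw": 5}
  ]
}}

```text
clock: 9.15
position: [601.4, -129.8, 109.8]
ee_rot: [-0.122, 0.992, 0.0, 0.002]
contact_force: [0.1, 0.1, 5.9]
gripper_width: 10.6
grasp_force: 63.6
```

Run:
```python
from h import *
s=arm.read_state();print(s["joints"],s["position"],s["wrist_torque"])
r=s["position"][:2]-[543.3,-95.1]
print("arm",np.arctan2(r[1],r[0]), np.pi/2-.262-np.arctan2(r[1],r[0]),np.linalg.norm(r))
psi=np.arctan2(*R.from_quat(s["ee_rot"]).as_matrix()[1::-1,1]);print(psi)
```

```text
[ 0.05   0.474 -0.177 -0.001 -0.916 -1.375] [ 601.354 -129.845  109.753] [ 0.253  0.023 -0.024]
arm -0.5393075993745005 1.848103926169397 67.65733573768692
1.815997575811629
```

Call:
{"api": "step_arm", "payload": {
  "motion": [
    {"slide": [0, 0, 0], "dr": [0, 0, 0], "jaw": 50},
    {"slide": [0, 0, 0], "dr": [0, 0, 0], "jaw": 50},
    {"slide": [0, 0, -20], "dr": [0, 0, 0], "jaw": 50},
    {"slide": [0, 0, -50], "dr": [0, 0, 0], "jaw": 50},
    {"slide": [0, 0, -50], "dr": [0, 0, 0], "jaw": 50},
    {"slide": [0, 0, -50], "dr": [0, 0, 0], "jaw": 50},
    {"slide": [0, 0, -50], "dr": [0, 0, 0], "jaw": 50},
    {"slide": [0, 0, -50], "dr": [0, 0, 0], "jaw": 50}
  ]
}}

```text
clock: 10.15
position: [599.8, -130.3, 157.5]
ee_rot: [-0.124, 0.992, 0.0, -0.001]
contact_force: [0.0, 0.3, -1.0]
gripper_width: 49.8
grasp_force: 0.0
```

```bash
cat >> h.py <<'E'
def yellow(name,z=5,lo=(22,120,150),hi=(35,255,255),amin=60):
    im,c=snap(name);m=cv2.inRange(cv2.cvtColor(im,cv2.COLOR_BGR2HSV),lo,hi)
    n,l,s,ce=cv2.connectedComponentsWithStats(m)
    return im,[(np.round(ce[i],1),int(s[i,4]),s[i,2:4],p2w(c,ce[i],z)[:2]) for i in range(1,n) if s[i,4]>=amin]
E
python3 - <<'E'
from h import *
im=cv2.imread("pics/top0.png");h=cv2.cvtColor(im,cv2.COLOR_BGR2HSV)
print(h[237,475],h[281,467],h[250,520],h[330,250],h[153,344])
im,b=yellow("top",amin=20)
for x in b:print(*x)
im,b=yellow("wrist")
for x in b:print(*x)
print(rel([558.4,-330.5,130],down(1.816)))
E
```

```text
[ 23 161 216] [ 23 159 218] [ 15 172 168] [ 16 171 182] [ 22 149 217]
[344.1 152.3] 533 [27 28] [780.637  -4.574]
[474.8 236.3] 71 [9 9] [ 559.914 -331.234]
[466.8 281.1] 72 [ 9 11] [ 447.146 -306.917]
[  1.1 437.7] 28 [ 4 10] [ 79.784 845.52 ]
[606.2  73.1] 1379 [69 95] [434.07   57.802]
[551.9  98.5] 499 [33 35] [461.367  24.988]
[ 88.5 107.9] 973 [36 37] [ 558.481 -329.348]
[ 29.  229.6] 342 [ 40 142] [ 673.745 -373.697]
[  0.9 255.3] 100 [ 6 94] [ 704.66  -397.832]
[317.9 274.6] 1431 [19 77] [ 652.683 -117.113]
[382.6 398.1] 64 [11 13] [769.204 -19.028]
(array([  89.448, -183.826,   27.975]), array([ 0.002, -0.007,  0.02 ]))
```

Call:
{"api": "step_arm", "payload": {
  "motion": [
    {"slide": [22, -46, 0], "dr": [0, 0, 0], "jaw": 50},
    {"slide": [45, -92, 0], "dr": [0, 0, 0], "jaw": 50},
    {"slide": [67, -138, 0], "dr": [0, 0, 0], "jaw": 50},
    {"slide": [89.4, -183.8, 20], "dr": [0, 0, 0], "jaw": 50},
    {"slide": [89.4, -183.8, 50], "dr": [0, 0, 0], "jaw": 50},
    {"slide": [89.4, -183.8, 68], "dr": [0, 0, 0], "jaw": 50},
    {"slide": [89.4, -183.8, 68], "dr": [0, 0, 0], "jaw": 50},
    {"slide": [89.4, -183.8, 68], "dr": [0, 0, 0], "jaw": 50}
  ]
}}

```text
clock: 11.25
position: [559.8, -330.2, 91.7]
ee_rot: [-0.124, 0.992, -0.001, 0.001]
contact_force: [-0.0, 0.5, 0.6]
gripper_width: 50.1
grasp_force: 0.0
```

Run:
```python
from h import *
im,b=yellow("wrist")
for x in b:print(*x)
t=[x for x in b if np.hypot(*(x[3]-[558.4,-330]))<60][0][3]
s=arm.read_state();print(t,s["position"],rel([*t,0.5],down(1.816)))
```

```text
[404.1  74.3] 1737 [45 50] [ 446.058 -306.024]
[319.2 237.3] 1166 [40 38] [ 558.062 -329.945]
[193.4 324.5] 61 [13 29] [ 646.993 -403.626]
[187.4 420. ] 96 [11 29] [ 736.084 -395.323]
[ 558.062 -329.945] [ 559.863 -330.143   91.936] (array([ 1.875,  0.784, 91.432]), array([-0.012,  0.014,  0.031]))
```

Call:
{"api": "step_arm", "payload": {
  "motion": [
    {"slide": [1.8, 0.8, 40], "dr": [0, 0, 0], "jaw": 45},
    {"slide": [1.8, 0.8, 75], "dr": [0, 0, 0], "jaw": 45},
    {"slide": [1.8, 0.8, 91], "dr": [0, 0, 0], "jaw": 45},
    {"slide": [1.8, 0.8, 91], "dr": [0, 0, 0], "jaw": 45},
    {"slide": [1.8, 0.8, 91], "dr": [0, 0, 0], "jaw": 25},
    {"slide": [1.8, 0.8, 91], "dr": [0, 0, 0], "jaw": 20},
    {"slide": [1.8, 0.8, 91], "dr": [0, 0, 0], "jaw": 20},
    {"slide": [1.8, 0.8, 91], "dr": [0, 0, 0], "jaw": 20}
  ]
}}

```text
clock: 12.3
position: [557.9, -330.5, 1.3]
ee_rot: [-0.124, 0.992, -0.001, 0.001]
contact_force: [-0.1, 1.7, 5.5]
gripper_width: 23.7
grasp_force: 58.8
```

Call:
{"api": "step_arm", "payload": {
  "motion": [
    {"slide": [0, 0, 0], "dr": [0, 0, 0], "jaw": 20},
    {"slide": [0, 0, 0], "dr": [0, 0, 0], "jaw": 20},
    {"slide": [0, 0, -20], "dr": [0, 0, 0], "jaw": 20},
    {"slide": [0, 0, -60], "dr": [0, 0, 0], "jaw": 20},
    {"slide": [0, 0, -110], "dr": [0, 0, 0], "jaw": 20},
    {"slide": [0, 0, -150], "dr": [0, 0, 0], "jaw": 20},
    {"slide": [0, 0, -150], "dr": [0, 0, 0], "jaw": 20},
    {"slide": [0, 0, -150], "dr": [0, 0, 0], "jaw": 20}
  ]
}}

```text
clock: 13.3
position: [556.1, -329.7, 148.9]
ee_rot: [-0.123, 0.992, 0.001, -0.0]
contact_force: [0.0, -0.4, -0.7]
gripper_width: 23.6
grasp_force: 58.9
```

Run:
```python
from h import *
print(rel([560.6,-29.4,150],down(1.31)),rel([560.6,-29.4,150],down(1.816)))
```

```text
(array([-77.973, 290.075,  -0.765]), array([ 0.007, -0.006,  3.641])) (array([-77.973, 290.075,  -0.765]), array([ 0.008, -0.004,  0.017]))
```

Call:
{"api": "step_arm", "payload": {
  "motion": [
    {"slide": [-13, 48, -5], "dr": [0, 0, 0.6], "jaw": 20},
    {"slide": [-26, 97, -5], "dr": [0, 0, 1.2], "jaw": 20},
    {"slide": [-39, 145, -5], "dr": [0, 0, 1.8], "jaw": 20},
    {"slide": [-52, 193, -5], "dr": [0, 0, 2.4], "jaw": 20},
    {"slide": [-65, 242, -5], "dr": [0, 0, 3], "jaw": 20},
    {"slide": [-78, 290, 0], "dr": [0, 0, 3.64], "jaw": 20},
    {"slide": [-78, 290, 0], "dr": [0, 0, 3.64], "jaw": 20},
    {"slide": [-78, 290, 0], "dr": [0, 0, 3.64], "jaw": 20}
  ]
}}

```text
clock: 14.3
position: [560.4, -29.9, 148.2]
ee_rot: [0.129, 0.992, -0.0, -0.001]
contact_force: [-0.3, -0.0, -0.5]
gripper_width: 23.7
grasp_force: 59.0
```

Run:
```python
from h import *
im,c=snap("wrist","w2")
print(arm.read_state()["gripper_width"],rel([560.6,-29.4,88],down(1.31)),w2p(c,[560.6,-29.4,82]))
cv2.imwrite("pics/w2c.png",cv2.resize(im[120:420,120:520],None,fx=2,fy=2))
```

```text
23.547536718893905 (array([ 0.142,  1.086, 60.546]), array([-0.007, -0.014,  0.002])) [318.783 249.906]
```

View pics/w2c.png

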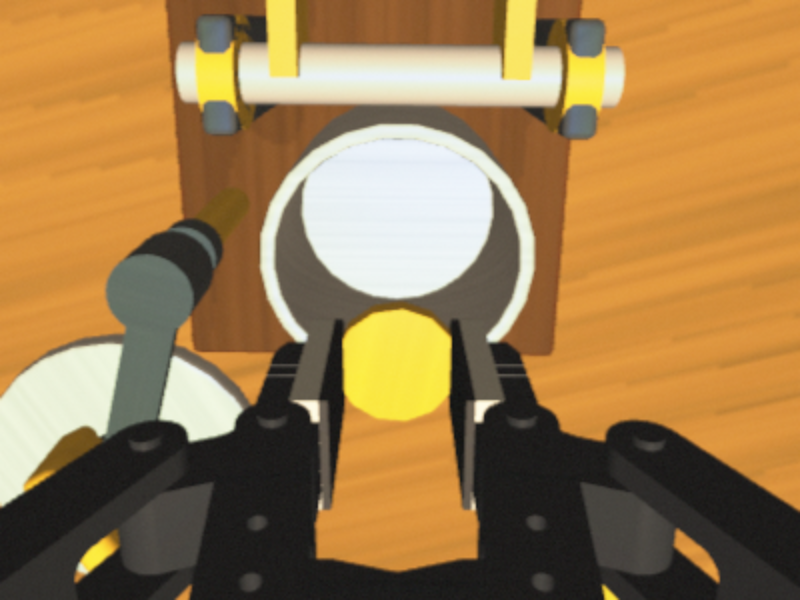

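The token is held flat between the fingertips (crop (397,365)), and the open pot lies at crop (397,240) in perspective, directly below. I'll lower and release.

Call:
{"api": "step_arm", "payload": {
  "motion": [
    {"slide": [0, 1, 30], "dr": [0, 0, 0], "jaw": 20},
    {"slide": [0, 1, 55], "dr": [0, 0, 0], "jaw": 20},
    {"slide": [0, 1, 60], "dr": [0, 0, 0], "jaw": 20},
    {"slide": [0, 1, 60], "dr": [0, 0, 0], "jaw": 20},
    {"slide": [0, 1, 60], "dr": [0, 0, 0], "jaw": 40},
    {"slide": [0, 1, 60], "dr": [0, 0, 0], "jaw": 45},
    {"slide": [0, 1, 60], "dr": [0, 0, 0], "jaw": 45},
    {"slide": [0, 1, 0], "dr": [0, 0, 0], "jaw": 45}
  ]
}}

```text
clock: 15.35
position: [558.2, -29.2, 145.8]
ee_rot: [0.13, 0.991, -0.002, -0.006]
contact_force: [2.2, -0.2, 0.2]
gripper_width: 45.4
grasp_force: 0.0
```

Run:
```python
from h import *
im,b=yellow("wrist")
for x in b:print(*x)
im,b=yellow("top",amin=20)
for x in b:print(*x)
print(rel([446.6,-306.3,150],down(1.31)))
```

```text
[322.3  58.9] 3041 [105  43] [439.148   5.216]
[258.5 118.2] 1281 [ 18 103] [466.655 -52.99 ]
[388.5  71.5] 91 [ 7 17] [460.108  50.691]
[380.8 123.7] 1174 [19 85] [494.969  37.382]
[226.4 164.1] 484 [20 30] [493.326 -88.419]
[412.6 166. ] 476 [21 31] [533.086  55.171]
[320.8 233. ] 861 [33 33] [568.153 -29.987]
[ 10.9 415. ] 143 [24 48] [ 671.923 -378.122]
[181.5 421.4] 138 [16 14] [ 722.614 -215.455]
[440.9 430.3] 78 [ 5 24] [799.342  34.235]
[344.  152.4] 527 [27 28] [780.471  -4.365]
[402.  213.6] 50 [ 7 16] [ 620.102 -148.88 ]
[361.1 267. ] 27 [ 5 15] [485.919 -42.483]
[467.  281.2] 72 [ 9 10] [ 446.828 -307.289]
[  1.  437.9] 28 [ 4 10] [ 79.361 845.677]
(array([  44.386, -299.073,    4.379]), array([0.03 , 0.093, 0.018]))
```

Call:
{"api": "step_arm", "payload": {
  "motion": [
    {"slide": [8, -57, -4], "dr": [0, 0, 0], "jaw": 45},
    {"slide": [17, -115, -4], "dr": [0, 0, 0], "jaw": 45},
    {"slide": [26, -172, 0], "dr": [0, 0, 0], "jaw": 45},
    {"slide": [35, -230, 10], "dr": [0, 0, 0], "jaw": 45},
    {"slide": [44, -287, 40], "dr": [0, 0, 0], "jaw": 45},
    {"slide": [44.5, -300, 60], "dr": [0, 0, 0], "jaw": 45},
    {"slide": [44.5, -300, 60], "dr": [0, 0, 0], "jaw": 45},
    {"slide": [44.5, -300, 60], "dr": [0, 0, 0], "jaw": 45}
  ]
}}

```text
clock: 16.45
position: [442.2, -307.2, 90.4]
ee_rot: [0.129, 0.992, -0.0, 0.001]
contact_force: [0.5, -0.4, 0.4]
gripper_width: 45.1
grasp_force: 0.0
```

Run:
```python
from h import *
im,b=yellow("wrist")
for x in b:print(*x)
t=[x for x in b if np.hypot(*(x[3]-[446.4,-306]))<70][0][3]
s=arm.read_state();print(t,s["position"],rel([*t,0.5],down(1.31)))
```

```text
[321.6 243.9] 1160 [40 38] [ 445.517 -305.446]
[ 445.517 -305.446] [ 442.453 -306.955   90.685] (array([-2.358,  2.272, 90.191]), array([-0.002,  0.017,  0.015]))
```

Call:
{"api": "step_arm", "payload": {
  "motion": [
    {"slide": [-2.5, 2, 40], "dr": [0, 0, 0], "jaw": 45},
    {"slide": [-2.5, 2, 75], "dr": [0, 0, 0], "jaw": 45},
    {"slide": [-2.5, 2, 90], "dr": [0, 0, 0], "jaw": 45},
    {"slide": [-2.5, 2, 90], "dr": [0, 0, 0], "jaw": 45},
    {"slide": [-2.5, 2, 90], "dr": [0, 0, 0], "jaw": 25},
    {"slide": [-2.5, 2, 90], "dr": [0, 0, 0], "jaw": 18},
    {"slide": [-2.5, 2, 90], "dr": [0, 0, 0], "jaw": 18},
    {"slide": [-2.5, 2, 90], "dr": [0, 0, 0], "jaw": 18}
  ]
}}

```text
clock: 17.5
position: [445.4, -306.3, 1.1]
ee_rot: [0.129, 0.992, -0.0, 0.002]
contact_force: [-0.5, 2.6, 5.9]
gripper_width: 23.7
grasp_force: 58.7
```

Call:
{"api": "step_arm", "payload": {
  "motion": [
    {"slide": [0, 0, 0], "dr": [0, 0, 0], "jaw": 18},
    {"slide": [0, 0, 0], "dr": [0, 0, 0], "jaw": 18},
    {"slide": [0, 0, -20], "dr": [0, 0, 0], "jaw": 18},
    {"slide": [0, 0, -60], "dr": [0, 0, 0], "jaw": 18},
    {"slide": [0, 0, -110], "dr": [0, 0, 0], "jaw": 18},
    {"slide": [0, 0, -150], "dr": [0, 0, 0], "jaw": 18},
    {"slide": [0, 0, -150], "dr": [0, 0, 0], "jaw": 18},
    {"slide": [0, 0, -150], "dr": [0, 0, 0], "jaw": 18}
  ]
}}

```text
clock: 18.5
position: [443.5, -305.7, 149.2]
ee_rot: [0.13, 0.992, 0.0, -0.0]
contact_force: [-0.7, -0.1, -0.4]
gripper_width: 23.7
grasp_force: 58.9
```

Run:
```python
from h import *
print(rel([560.6,-29.4,150],down(1.31)))
```

```text
(array([-41.889, 297.212,  -0.668]), array([ 0.005, -0.004, -0.001]))
```

Call:
{"api": "step_arm", "payload": {
  "motion": [
    {"slide": [-8, 57, -4], "dr": [0, 0, 0], "jaw": 18},
    {"slide": [-16, 115, -4], "dr": [0, 0, 0], "jaw": 18},
    {"slide": [-24, 172, -4], "dr": [0, 0, 0], "jaw": 18},
    {"slide": [-33, 229, -4], "dr": [0, 0, 0], "jaw": 18},
    {"slide": [-40, 280, 0], "dr": [0, 0, 0], "jaw": 18},
    {"slide": [-42, 297, 0], "dr": [0, 0, 0], "jaw": 18},
    {"slide": [-42, 297, 0], "dr": [0, 0, 0], "jaw": 18},
    {"slide": [-42, 297, 0], "dr": [0, 0, 0], "jaw": 18}
  ]
}}

```text
clock: 19.5
position: [560.3, -31.0, 148.9]
ee_rot: [0.13, 0.991, -0.0, -0.001]
contact_force: [0.1, -0.8, 0.0]
gripper_width: 23.3
grasp_force: 59.0
```

Call:
{"api": "step_arm", "payload": {
  "motion": [
    {"slide": [0, 0, 30], "dr": [0, 0, 0], "jaw": 18},
    {"slide": [0, 0, 55], "dr": [0, 0, 0], "jaw": 18},
    {"slide": [0, 0, 60], "dr": [0, 0, 0], "jaw": 18},
    {"slide": [0, 0, 60], "dr": [0, 0, 0], "jaw": 18},
    {"slide": [0, 0, 60], "dr": [0, 0, 0], "jaw": 40},
    {"slide": [0, 0, 60], "dr": [0, 0, 0], "jaw": 45},
    {"slide": [0, 0, 60], "dr": [0, 0, 0], "jaw": 45},
    {"slide": [0, 0, 10], "dr": [0, 0, 0], "jaw": 45}
  ]
}}

```text
clock: 20.5
position: [558.4, -30.2, 136.6]
ee_rot: [0.13, 0.992, -0.001, -0.005]
contact_force: [1.6, 0.6, -0.2]
gripper_width: 45.1
grasp_force: 0.0
```

Run:
```python
from h import *
im,b=yellow("wrist",z=20)
for x in b:print(*x)
im,b=yellow("top",amin=20)
for x in b:print(*x)
snap("scene","scene1")
s=arm.read_state();print(s["joints"],s["position"])
Y=-0.2624;M=R.from_euler("z",Y)
pin=lambda a,y=72:M.apply([-68*np.cos(a),y,125+68*np.sin(a)])+[502,-13.6,0]
print(pin(0))
for p in (Y,Y+np.pi):print(rel([*pin(0)[:2],220],down(p)))
```

```text
[302.6  69.9] 5271 [134 140] [447.036 -11.636]
[397.   64.6] 111 [ 8 18] [460.311  50.953]
[387.  121.9] 1339 [21 90] [494.818  36.905]
[222.1 164.9] 541 [22 32] [493.135 -85.764]
[420.8 167. ] 536 [23 34] [532.003  54.339]
[321.3 237.4] 979 [36 37] [565.392 -29.72 ]
[  6.9 425.4] 91 [16 36] [ 666.503 -356.995]
[443.  434.3] 158 [ 9 26] [778.736  30.708]
[174.5 433.1] 224 [20 19] [ 714.253 -210.125]
[344.1 152.5] 538 [27 28] [780.147  -4.692]
[402.1 213.8] 49 [ 7 16] [ 619.805 -149.03 ]
[360.8 267.9] 25 [ 5 15] [483.708 -41.659]
[  1.1 437.7] 28 [ 4 10] [ 79.784 845.52 ]
[ 0.235  0.359 -0.273  0.001 -0.931 -2.066] [563.191 -29.44  142.634]
[455.004  73.575 125.   ]
(array([130.504,  72.013, -78.004]), array([ 0.052,  0.02 , 11.27 ]))
(array([130.504,  72.013, -78.004]), array([ -0.02 ,   0.052, -11.23 ]))
```

View pics/scene1.png

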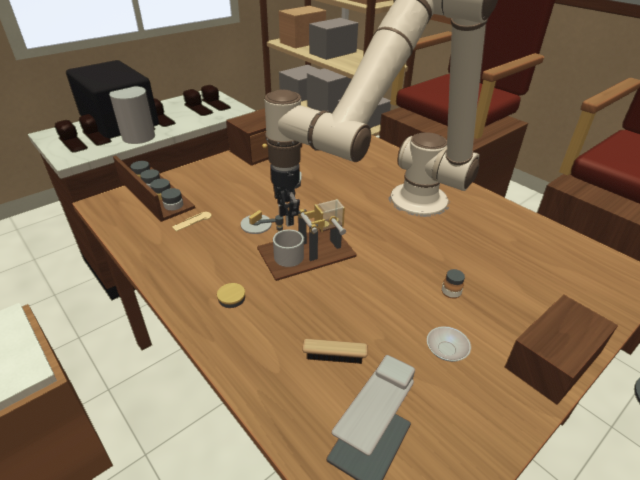

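Call:
{"api": "step_arm", "payload": {
  "motion": [
    {"slide": [0, 0, -40], "dr": [0, 0, -1.2], "jaw": 45},
    {"slide": [10, 6, -80], "dr": [0, 0, -2.5], "jaw": 45},
    {"slide": [40, 20, -80], "dr": [0, 0, -3.8], "jaw": 45},
    {"slide": [70, 40, -80], "dr": [0, 0, -5.1], "jaw": 45},
    {"slide": [100, 55, -80], "dr": [0, 0, -6.4], "jaw": 45},
    {"slide": [130, 72, -80], "dr": [0, 0, -7.7], "jaw": 45},
    {"slide": [130, 72, -80], "dr": [0, 0, -9], "jaw": 45},
    {"slide": [130, 72, -80], "dr": [0, 0, -10.3], "jaw": 45}
  ]
}}

```text
clock: 21.65
position: [453.3, 73.5, 219.1]
ee_rot: [-0.558, 0.83, 0.0, -0.0]
contact_force: [0.5, -0.3, -0.6]
gripper_width: 44.6
grasp_force: 0.0
```

Call:
{"api": "step_arm", "payload": {
  "motion": [
    {"slide": [0, 0, 0], "dr": [0, 0, -0.93], "jaw": 40},
    {"slide": [0, 0, 0], "dr": [0, 0, -0.93], "jaw": 40},
    {"slide": [0, 0, 0], "dr": [0, 0, -0.93], "jaw": 40},
    {"slide": [0, 0, 0], "dr": [0, 0, -0.93], "jaw": 40},
    {"slide": [0, 0, 0], "dr": [0, 0, -0.93], "jaw": 40},
    {"slide": [0, 0, 0], "dr": [0, 0, -0.93], "jaw": 40},
    {"slide": [0, 0, 0], "dr": [0, 0, -0.93], "jaw": 40},
    {"slide": [0, 0, 0], "dr": [0, 0, -0.93], "jaw": 40}
  ]
}}

```text
clock: 22.65
position: [454.1, 73.2, 219.5]
ee_rot: [-0.608, 0.794, -0.0, 0.0]
contact_force: [0.3, -0.4, -0.8]
gripper_width: 40.1
grasp_force: 0.0
```

```bash
cat >> h.py <<'E'
Y=-0.2624;M=R.from_euler("z",Y);O=np.array([502,-13.6,0])
def S(p): return M.apply(p)+O
def toS(p): return M.inv().apply(np.array(p)-O)
def pin(a,y=72): return S([-68*np.cos(a),y,125+68*np.sin(a)])
E
python3 - <<'E'
from h import *
im,c=snap("wrist","w3");s=arm.read_state();print(s["joints"],s["position"],rel(pin(0)+[0,0,-19],down(Y+np.pi)))
print(w2p(c,pin(0)),w2p(c,pin(0,30)),w2p(c,pin(0,87)))
E
```

```text
[ 0.515  0.111 -0.396 -0.    -1.064 -0.778] [454.072  73.173 219.533] (array([ -0.625,  -0.792, 113.533]), array([-0.   ,  0.   , -0.005]))
[317.236 237.543] [317.18  178.114] [317.255 257.391]
```

View pics/w3.png

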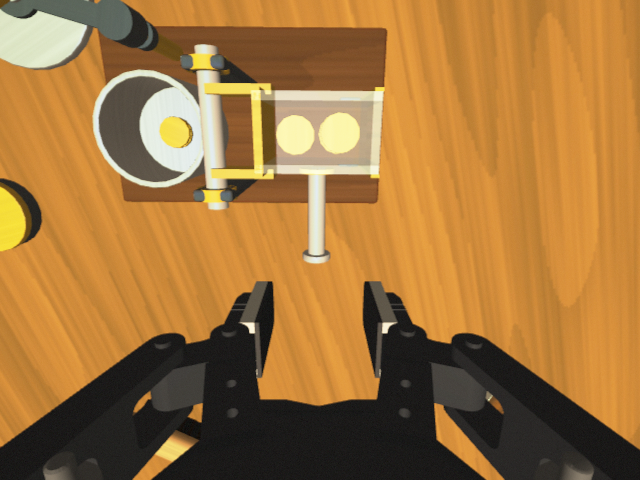

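The pin's axis is at column 316, as predicted, and the flange is at (316,257). The bank shows two tokens at (295,134) and (340,132), and the pot shows tokens at (176,131). I'll descend and pinch.

Call:
{"api": "step_arm", "payload": {
  "motion": [
    {"slide": [0, -0.5, 40], "dr": [0, 0, 0], "jaw": 40},
    {"slide": [0, -0.5, 80], "dr": [0, 0, 0], "jaw": 40},
    {"slide": [0, -0.5, 105], "dr": [0, 0, 0], "jaw": 40},
    {"slide": [0, -0.5, 113], "dr": [0, 0, 0], "jaw": 40},
    {"slide": [0, -0.5, 113], "dr": [0, 0, 0], "jaw": 20},
    {"slide": [0, -0.5, 113], "dr": [0, 0, 0], "jaw": 4},
    {"slide": [0, -0.5, 113], "dr": [0, 0, 0], "jaw": 4},
    {"slide": [0, -0.5, 113], "dr": [0, 0, 0], "jaw": 4}
  ]
}}

```text
clock: 23.7
position: [455.6, 73.4, 107.6]
ee_rot: [-0.608, 0.794, -0.0, 0.001]
contact_force: [1.5, -0.1, 2.2]
gripper_width: 10.2
grasp_force: 58.6
```

Run:
```python
from h import *
s=arm.read_state();print(s)
print(toS(s["position"]))
for a0,a1 in((0,1.5),(1.5,2.9),(2.9,1.25),(1.25,2.9)):
    for a in np.linspace(a0,a1,9 if a0<2 and a1!=2.9 or a0==1.5 else 13)[1:]: print(round(a,2),round(68*(np.cos(a)-np.cos(a0)),1),round(-68*(np.sin(a)-np.sin(a0)),1))
    print()
```

```text
{'clock': 23.7, 'joints': array([ 0.514,  0.248, -0.554,  0.001, -0.766, -0.777]), 'joint_vel': array([0.   , 0.   , 0.001, 0.002, 0.   , 0.002]), 'joint_efforts': array([  0.822, -26.387,  12.848,   2.476,  -0.273,   0.136]), 'position': array([455.608,  73.351, 107.583]), 'ee_rot': array([-0.608,  0.794, -0.   ,  0.001]), 'contact_force': array([ 1.507, -0.137,  2.181]), 'wrist_torque': array([-0.412, -0.47 , -0.173]), 'grasp_force': 58.581714034080505, 'gripper_width': 10.165067794663766}
[-67.359  71.941 107.583]
0.19 -1.2 -12.7
0.38 -4.7 -24.9
0.56 -10.5 -36.3
0.75 -18.2 -46.4
0.94 -27.8 -54.8
1.12 -38.7 -61.4
1.31 -50.6 -65.7
1.5 -63.2 -67.8

1.68 -11.9 0.2
1.85 -23.6 2.5
2.02 -34.6 6.7
2.2 -44.8 12.9
2.38 -53.8 20.7
2.55 -61.3 29.9
2.72 -67.0 40.3
2.9 -70.8 51.6

2.76 2.9 -8.9
2.62 6.9 -17.3
2.49 12.1 -25.1
2.35 18.2 -32.1
2.21 25.3 -38.2
2.08 33.2 -43.3
1.94 41.6 -47.2
1.8 50.6 -50.0
1.66 59.8 -51.4
1.52 69.1 -51.7
1.39 78.4 -50.6
1.25 87.5 -48.3

1.39 -9.0 -2.3
1.52 -18.3 -3.4
1.66 -27.7 -3.2
1.8 -36.9 -1.7
1.94 -45.8 1.1
2.08 -54.3 5.0
2.21 -62.1 10.1
2.35 -69.2 16.2
2.49 -75.4 23.2
2.62 -80.6 30.9
2.76 -84.6 39.4
2.9 -87.5 48.3
```

Call:
{"api": "step_arm", "payload": {
  "motion": [
    {"slide": [0, -1.2, -12.7], "dr": [0, 0, 0], "jaw": 4},
    {"slide": [0, -4.7, -24.9], "dr": [0, 0, 0], "jaw": 4},
    {"slide": [0, -10.5, -36.3], "dr": [0, 0, 0], "jaw": 4},
    {"slide": [0, -18.2, -46.4], "dr": [0, 0, 0], "jaw": 4},
    {"slide": [0, -27.8, -54.8], "dr": [0, 0, 0], "jaw": 4},
    {"slide": [0, -38.7, -61.4], "dr": [0, 0, 0], "jaw": 4},
    {"slide": [0, -50.6, -65.7], "dr": [0, 0, 0], "jaw": 4},
    {"slide": [0, -63.2, -67.8], "dr": [0, 0, 0], "jaw": 4}
  ]
}}

```text
clock: 24.7
position: [513.9, 56.3, 176.8]
ee_rot: [-0.609, 0.794, 0.001, -0.002]
contact_force: [-6.8, 3.0, 9.1]
gripper_width: 10.0
grasp_force: 63.1
```

Run:
```python
from h import *
s=arm.read_state();p=toS(s["position"]);print(p,s["grasp_force"],s["contact_force"],s["gripper_width"])
print(np.arctan2(p[2]+19-125,-p[0]),np.hypot(p[2]+19-125,p[0]))
im,c=snap("scene","sc2");q=w2p(c,pin(1.5));print(q)
x,y=q.astype(int);cv2.imwrite("pics/sc2c.png",cv2.resize(im[y-70:y+110,x-110:x+110],None,fx=3,fy=3,interpolation=cv2.INTER_CUBIC))
```

```text
[ -6.628  70.566 176.761] 63.14575374126434 [-6.81   2.953  9.064] 10.034353078447955
1.4774061857999032 71.07083937459971
[320.307 213.724]
```

View pics/sc2c.png

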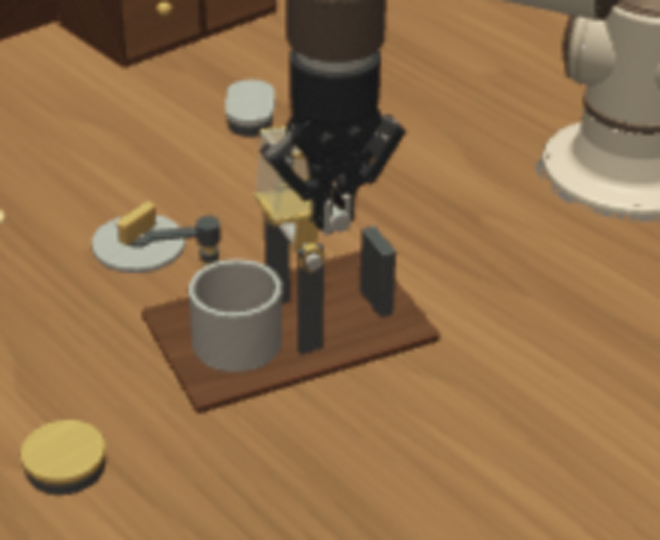

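The bank is up past vertical (around crop (285,190)) and still gripped. I'll go on over the pot and then rock.

Call:
{"api": "step_arm", "payload": {
  "motion": [
    {"slide": [0, -11.9, 0.2], "dr": [0, 0, 0], "jaw": 4},
    {"slide": [0, -23.6, 2.5], "dr": [0, 0, 0], "jaw": 4},
    {"slide": [0, -34.6, 6.7], "dr": [0, 0, 0], "jaw": 4},
    {"slide": [0, -44.8, 12.9], "dr": [0, 0, 0], "jaw": 4},
    {"slide": [0, -53.8, 20.7], "dr": [0, 0, 0], "jaw": 4},
    {"slide": [0, -61.3, 29.9], "dr": [0, 0, 0], "jaw": 4},
    {"slide": [0, -67, 40.3], "dr": [0, 0, 0], "jaw": 4},
    {"slide": [0, -70.8, 51.6], "dr": [0, 0, 0], "jaw": 4}
  ]
}}

```text
clock: 25.75
position: [583.8, 37.2, 121.3]
ee_rot: [-0.608, 0.794, 0.0, -0.001]
contact_force: [-3.2, -5.2, 0.1]
gripper_width: 9.6
grasp_force: 73.7
```

Run:
```python
from h import *
s=arm.read_state();p=toS(s["position"]);print(p,s["grasp_force"],s["contact_force"],s["gripper_width"])
print(np.arctan2(p[2]+19-125,-p[0]),np.hypot(p[2]+19-125,p[0]))
im,c=snap("wrist","w4")
```

```text
[ 65.848  70.243 121.308] 73.74313473701477 [-3.166 -5.243  0.059] 9.618179085921952
2.913180629481794 67.60432713614296
```

View pics/w4.png

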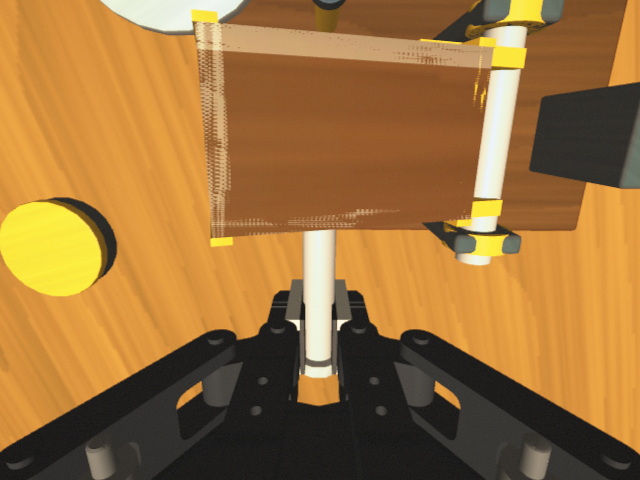

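Run:
```python
import numpy as np
for a0,a1,n in((2.9,2.0,8),(2.0,1.25,6),(1.25,2.1,8),(2.1,2.9,6)):
    print(a0,a1,[(round(68*(np.cos(a)-np.cos(a0)),1),round(-68*(np.sin(a)-np.sin(a0)),1)) for a in np.linspace(a0,a1,n+1)[1:]])
```

```text
2.9 2.0 [(np.float64(2.2), np.float64(-7.3)), (np.float64(5.3), np.float64(-14.3)), (np.float64(9.1), np.float64(-20.9)), (np.float64(13.6), np.float64(-27.1)), (np.float64(18.8), np.float64(-32.7)), (np.float64(24.6), np.float64(-37.7)), (np.float64(31.0), np.float64(-42.0)), (np.float64(37.7), np.float64(-45.6))]
2.0 1.25 [(np.float64(7.9), np.float64(-3.0)), (np.float64(16.2), np.float64(-5.1)), (np.float64(24.6), np.float64(-6.1)), (np.float64(33.1), np.float64(-6.0)), (np.float64(41.5), np.float64(-4.9)), (np.float64(49.7), np.float64(-2.7))]
1.25 2.1 [(np.float64(-7.0), np.float64(-1.9)), (np.float64(-14.1), np.float64(-3.1)), (np.float64(-21.3), np.float64(-3.5)), (np.float64(-28.5), np.float64(-3.1)), (np.float64(-35.6), np.float64(-2.0)), (np.float64(-42.6), np.float64(-0.1)), (np.float64(-49.4), np.float64(2.5)), (np.float64(-55.8), np.float64(5.8))]
2.1 2.9 [(np.float64(-7.5), np.float64(5.1)), (np.float64(-14.3), np.float64(11.1)), (np.float64(-20.1), np.float64(18.0)), (np.float64(-25.1), np.float64(25.6)), (np.float64(-28.9), np.float64(33.8)), (np.float64(-31.7), np.float64(42.4))]
```

Call:
{"api": "step_arm", "payload": {
  "motion": [
    {"slide": [0, 2.2, -7.3], "jaw": 4, "dr": [0, 0, 0]},
    {"slide": [0, 5.3, -14.3], "jaw": 4, "dr": [0, 0, 0]},
    {"slide": [0, 9.1, -20.9], "jaw": 4, "dr": [0, 0, 0]},
    {"slide": [0, 13.6, -27.1], "jaw": 4, "dr": [0, 0, 0]},
    {"slide": [0, 18.8, -32.7], "jaw": 4, "dr": [0, 0, 0]},
    {"slide": [0, 24.6, -37.7], "jaw": 4, "dr": [0, 0, 0]},
    {"slide": [0, 31, -42], "jaw": 4, "dr": [0, 0, 0]},
    {"slide": [0, 37.7, -45.6], "jaw": 4, "dr": [0, 0, 0]}
  ]
}}

```text
clock: 26.8
position: [549.3, 46.8, 167.8]
ee_rot: [-0.608, 0.794, -0.002, 0.001]
contact_force: [3.8, -7.9, 1.7]
gripper_width: 9.6
grasp_force: 67.0
```

Call:
{"api": "step_arm", "payload": {
  "motion": [
    {"slide": [0, 7.9, -3], "jaw": 4, "dr": [0, 0, 0]},
    {"slide": [0, 16.2, -5.1], "jaw": 4, "dr": [0, 0, 0]},
    {"slide": [0, 24.6, -6.1], "jaw": 4, "dr": [0, 0, 0]},
    {"slide": [0, 33.1, -6], "jaw": 4, "dr": [0, 0, 0]},
    {"slide": [0, 41.5, -4.9], "jaw": 4, "dr": [0, 0, 0]},
    {"slide": [0, 49.7, -2.7], "jaw": 4, "dr": [0, 0, 0]},
    {"slide": [0, 49.7, -2.7], "jaw": 4, "dr": [0, 0, 0]},
    {"slide": [0, 49.7, -2.7], "jaw": 4, "dr": [0, 0, 0]}
  ]
}}

```text
clock: 27.8
position: [500.3, 61.2, 171.4]
ee_rot: [-0.609, 0.793, -0.0, 0.001]
contact_force: [-3.3, -2.8, 5.8]
gripper_width: 9.9
grasp_force: 76.8
```

Run:
```python
from h import *
s=arm.read_state();p=toS(s["position"]);print(p,s["grasp_force"],s["contact_force"],s["gripper_width"])
print(np.arctan2(p[2]+19-125,-p[0]),np.hypot(p[2]+19-125,p[0]))
im,c=snap("wrist","w5")
```

```text
[-21.009  71.854 171.401] 76.78973101079464 [-3.263 -2.817  5.767] 9.850316495091809
1.2599794701696174 68.69276019420492
```

Call:
{"api": "step_arm", "payload": {
  "motion": [
    {"slide": [0, -7, -1.9], "jaw": 4, "dr": [0, 0, 0]},
    {"slide": [0, -14.1, -3.1], "jaw": 4, "dr": [0, 0, 0]},
    {"slide": [0, -21.3, -3.5], "jaw": 4, "dr": [0, 0, 0]},
    {"slide": [0, -28.5, -3.1], "jaw": 4, "dr": [0, 0, 0]},
    {"slide": [0, -35.6, -2], "jaw": 4, "dr": [0, 0, 0]},
    {"slide": [0, -42.6, -0.1], "jaw": 4, "dr": [0, 0, 0]},
    {"slide": [0, -49.4, 2.5], "jaw": 4, "dr": [0, 0, 0]},
    {"slide": [0, -55.8, 5.8], "jaw": 4, "dr": [0, 0, 0]}
  ]
}}

```text
clock: 28.85
position: [553.1, 45.9, 164.2]
ee_rot: [-0.608, 0.794, 0.0, -0.001]
contact_force: [-3.5, -2.2, 1.7]
gripper_width: 9.9
grasp_force: 69.3
```

Call:
{"api": "step_arm", "payload": {
  "motion": [
    {"slide": [0, -7.5, 5.1], "jaw": 4, "dr": [0, 0, 0]},
    {"slide": [0, -14.3, 11.1], "jaw": 4, "dr": [0, 0, 0]},
    {"slide": [0, -20.1, 18], "jaw": 4, "dr": [0, 0, 0]},
    {"slide": [0, -25.1, 25.6], "jaw": 4, "dr": [0, 0, 0]},
    {"slide": [0, -28.9, 33.8], "jaw": 4, "dr": [0, 0, 0]},
    {"slide": [0, -31.7, 42.4], "jaw": 4, "dr": [0, 0, 0]},
    {"slide": [0, -31.7, 42.4], "jaw": 4, "dr": [0, 0, 0]},
    {"slide": [0, -31.7, 42.4], "jaw": 4, "dr": [0, 0, 0]}
  ]
}}

```text
clock: 29.85
position: [584.4, 37.7, 121.5]
ee_rot: [-0.608, 0.794, -0.0, -0.0]
contact_force: [-1.1, -5.6, -3.5]
gripper_width: 9.6
grasp_force: 71.0
```

Run:
```python
from h import *
s=arm.read_state();p=toS(s["position"]);print(p,s["grasp_force"],s["contact_force"],s["gripper_width"])
print(np.arctan2(p[2]+19-125,-p[0]),np.hypot(p[2]+19-125,p[0]))
```

```text
[ 66.262  70.943 121.5  ] 71.01437444798648 [-1.101 -5.61  -3.512] 9.571031163437725
2.9118045558709658 68.05027953274138
```

View pics/w5.png

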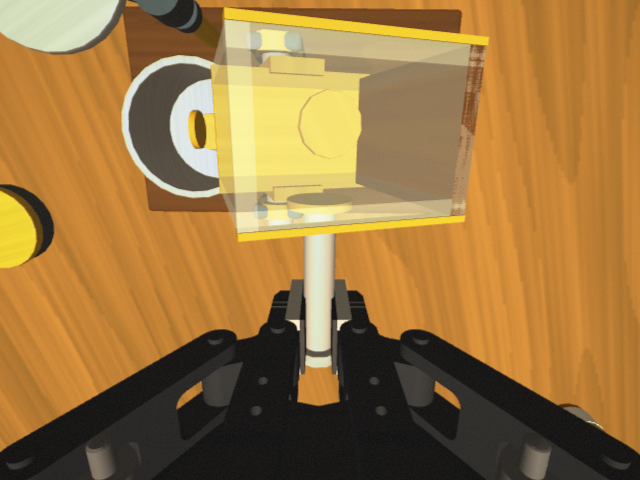

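At tilt 1.25 one token lay on the bank's end wall (330,124), and the pot held tokens at (200,130). I'll run another rock and compare the images numerically.

Call:
{"api": "step_arm", "payload": {
  "motion": [
    {"slide": [0, 2.2, -7.3], "jaw": 4, "dr": [0, 0, 0]},
    {"slide": [0, 5.3, -14.3], "jaw": 4, "dr": [0, 0, 0]},
    {"slide": [0, 9.1, -20.9], "jaw": 4, "dr": [0, 0, 0]},
    {"slide": [0, 13.6, -27.1], "jaw": 4, "dr": [0, 0, 0]},
    {"slide": [0, 18.8, -32.7], "jaw": 4, "dr": [0, 0, 0]},
    {"slide": [0, 24.6, -37.7], "jaw": 4, "dr": [0, 0, 0]},
    {"slide": [0, 31, -42], "jaw": 4, "dr": [0, 0, 0]},
    {"slide": [0, 37.7, -45.6], "jaw": 4, "dr": [0, 0, 0]}
  ]
}}

```text
clock: 30.85
position: [550.3, 47.2, 169.3]
ee_rot: [-0.608, 0.794, -0.002, 0.002]
contact_force: [2.9, -7.8, -1.2]
gripper_width: 9.4
grasp_force: 63.6
```

Call:
{"api": "step_arm", "payload": {
  "motion": [
    {"slide": [0, 7.9, -3], "jaw": 4, "dr": [0, 0, 0]},
    {"slide": [0, 16.2, -5.1], "jaw": 4, "dr": [0, 0, 0]},
    {"slide": [0, 24.6, -6.1], "jaw": 4, "dr": [0, 0, 0]},
    {"slide": [0, 33.1, -6], "jaw": 4, "dr": [0, 0, 0]},
    {"slide": [0, 41.5, -4.9], "jaw": 4, "dr": [0, 0, 0]},
    {"slide": [0, 49.7, -2.7], "jaw": 4, "dr": [0, 0, 0]},
    {"slide": [0, 49.7, -2.7], "jaw": 4, "dr": [0, 0, 0]},
    {"slide": [0, 49.7, -2.7], "jaw": 4, "dr": [0, 0, 0]}
  ]
}}

```text
clock: 31.85
position: [501.1, 61.1, 172.8]
ee_rot: [-0.609, 0.793, -0.001, 0.002]
contact_force: [-2.9, -4.3, 7.9]
gripper_width: 9.8
grasp_force: 75.2
```

Run:
```python
from h import *
s=arm.read_state();print(toS(s["position"]),s["gripper_width"])
im,c=snap("wrist","w6")
cv2.imwrite("pics/w6c.png",np.hstack([cv2.imread("pics/w5.png")[0:260,110:500],im[0:260,110:500]]))
```

```text
[-20.279  71.899 172.781] 9.80317382563113
```

View pics/w6c.png

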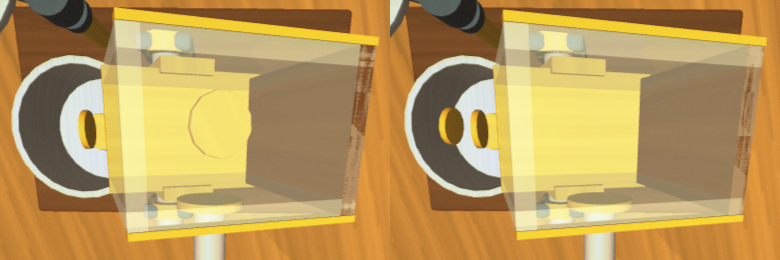

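The end wall is now empty and a second token is visible in the pot at (450,127), so the bank is clear. I'll lower it back to its rest.

Run:
```python
import numpy as np
for a0,a1,n in((1.25,0.5,8),(.5,0,6)):
    print(a0,a1,[(float(round(68*(np.cos(a)-np.cos(a0)),1)),float(round(-68*(np.sin(a)-np.sin(a0)),1))) for a in np.linspace(a0,a1,n+1)[1:]])
```

```text
1.25 0.5 [(5.9, 2.3), (11.7, 5.1), (17.1, 8.5), (22.1, 12.3), (26.8, 16.6), (31.1, 21.4), (34.9, 26.5), (38.2, 31.9)]
0.5 0 [(2.5, 5.1), (4.6, 10.4), (6.2, 15.8), (7.4, 21.3), (8.1, 26.9), (8.3, 32.6)]
```

Call:
{"api": "step_arm", "payload": {
  "motion": [
    {"slide": [0, 5.9, 2.3], "jaw": 4, "dr": [0, 0, 0]},
    {"slide": [0, 11.7, 5.1], "jaw": 4, "dr": [0, 0, 0]},
    {"slide": [0, 17.1, 8.5], "jaw": 4, "dr": [0, 0, 0]},
    {"slide": [0, 22.1, 12.3], "jaw": 4, "dr": [0, 0, 0]},
    {"slide": [0, 26.8, 16.6], "jaw": 4, "dr": [0, 0, 0]},
    {"slide": [0, 31.1, 21.4], "jaw": 4, "dr": [0, 0, 0]},
    {"slide": [0, 34.9, 26.5], "jaw": 4, "dr": [0, 0, 0]},
    {"slide": [0, 38.2, 31.9], "jaw": 4, "dr": [0, 0, 0]}
  ]
}}

```text
clock: 32.9
position: [463.5, 70.9, 139.2]
ee_rot: [-0.609, 0.794, -0.001, 0.001]
contact_force: [3.3, -6.9, -1.2]
gripper_width: 9.7
grasp_force: 66.4
```

Call:
{"api": "step_arm", "payload": {
  "motion": [
    {"slide": [0, 2.5, 5.1], "jaw": 4, "dr": [0, 0, 0]},
    {"slide": [0, 4.6, 10.4], "jaw": 4, "dr": [0, 0, 0]},
    {"slide": [0, 6.2, 15.8], "jaw": 4, "dr": [0, 0, 0]},
    {"slide": [0, 7.4, 21.3], "jaw": 4, "dr": [0, 0, 0]},
    {"slide": [0, 8.1, 26.9], "jaw": 4, "dr": [0, 0, 0]},
    {"slide": [0, 8.3, 32], "jaw": 4, "dr": [0, 0, 0]},
    {"slide": [0, 8.3, 32.5], "jaw": 4, "dr": [0, 0, 0]},
    {"slide": [0, 8.3, 32.5], "jaw": 4, "dr": [0, 0, 0]}
  ]
}}

```text
clock: 33.9
position: [455.6, 73.2, 106.7]
ee_rot: [-0.608, 0.794, -0.0, 0.001]
contact_force: [3.0, -5.8, -0.0]
gripper_width: 9.8
grasp_force: 69.2
```

Call:
{"api": "step_arm", "payload": {
  "motion": [
    {"slide": [0, 0, 0], "jaw": 10, "dr": [0, 0, 0]},
    {"slide": [0, 0, 0], "jaw": 30, "dr": [0, 0, 0]},
    {"slide": [0, 0, 0], "jaw": 40, "dr": [0, 0, 0]},
    {"slide": [0, 0, -10], "jaw": 40, "dr": [0, 0, 0]},
    {"slide": [0, 0, -40], "jaw": 40, "dr": [0, 0, 0]},
    {"slide": [0, 0, -90], "jaw": 40, "dr": [0, 0, 0]},
    {"slide": [0, 0, -112], "jaw": 40, "dr": [0, 0, 0]},
    {"slide": [0, 0, -112], "jaw": 40, "dr": [0, 0, 0]}
  ]
}}

```text
clock: 34.9
position: [455.7, 73.7, 221.2]
ee_rot: [-0.608, 0.794, -0.0, 0.003]
contact_force: [0.4, 0.2, -0.5]
gripper_width: 40.1
grasp_force: 0.0
```

Run:
```python
from h import *
s=arm.read_state();print(s["joints"],toS(s["position"]),s["gripper_width"])
im,c=snap("wrist","w7");cv2.imwrite("pics/w7c.png",cv2.resize(im[0:270,60:440],None,fx=2,fy=2))
print(w2p(c,pin(0)),w2p(c,pin(0,87)))
wp=np.array([601.4,-129.8]);
im,b=yellow("top",amin=20)
for x in b:print(*x)
for ps in (1.816,):print(rel([*wp,180],down(ps)))
```

```text
[ 0.514  0.11  -0.393  0.    -1.062 -0.776] [-67.359  72.263 221.168] 40.11735787103587
[319.822 235.141] [319.788 254.908]
[344.  152.3] 533 [27 27] [780.616  -4.285]
[402.  213.5] 49 [ 7 16] [ 620.384 -148.735]
[355.7 236.1] 42 [9 7] [564.331 -30.238]
[360.4 267.9] 32 [ 9 14] [483.755 -40.67 ]
[  1.  437.9] 28 [ 4 10] [ 79.361 845.677]
(array([ 157.522, -194.986,   38.2  ]), array([ 0.006, -0.001,  7.609]))
```

View pics/w7c.png

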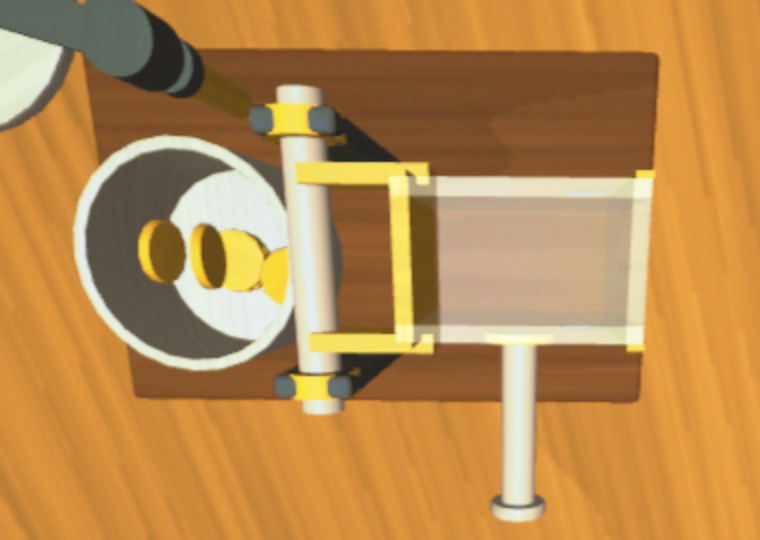

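The bank rests upright and empty, with four tokens visible in the pot (crop (160,250), (208,257), (240,260) and (275,275)). I'll go back to the cap's wing.

Call:
{"api": "step_arm", "payload": {
  "motion": [
    {"slide": [32, -39, 0], "dr": [0, 0, 1.3], "jaw": 50},
    {"slide": [63, -78, 0], "dr": [0, 0, 2.6], "jaw": 50},
    {"slide": [95, -117, 0], "dr": [0, 0, 3.9], "jaw": 50},
    {"slide": [126, -156, 0], "dr": [0, 0, 5.2], "jaw": 50},
    {"slide": [157.5, -195, 0], "dr": [0, 0, 6.5], "jaw": 50},
    {"slide": [157.5, -195, 0], "dr": [0, 0, 7.6], "jaw": 50},
    {"slide": [157.5, -195, 0], "dr": [0, 0, 7.6], "jaw": 50},
    {"slide": [157.5, -195, 0], "dr": [0, 0, 7.6], "jaw": 50}
  ]
}}

```text
clock: 36.0
position: [601.5, -129.4, 217.9]
ee_rot: [-0.124, 0.992, 0.0, -0.001]
contact_force: [-0.1, -0.6, 0.4]
gripper_width: 50.1
grasp_force: 0.0
```

Run:
```python
from h import *
im,c=snap("wrist","w8");m=cv2.inRange(cv2.cvtColor(im,cv2.COLOR_BGR2HSV),(22,120,150),(35,255,255))
n,l,st,ce=cv2.connectedComponentsWithStats(m)
i=min(range(1,n),key=lambda i:np.hypot(*(ce[i]-w2p(c,[601.4,-129.8,132])))-(st[i,4]>300)*100)
cs,_=cv2.findContours((l==i).astype(np.uint8),0,2);r=cv2.minAreaRect(cs[0]);bx=cv2.boxPoints(r)
w=np.array([p2w(c,q,132) for q in bx]);e=[w[1]-w[0],w[2]-w[1]];k=max(e,key=np.linalg.norm)
print(st[i],r,w.mean(0),[np.linalg.norm(x) for x in e],np.arctan2(k[1],k[0]))
print(arm.read_state()["position"],rel([601.4,-129.8,110],down(1.816)))
```

```text
[310 208  15  61 892] ((317.0, 238.0), (60.0, 14.0), 90.0) [ 600.674 -130.294  132.   ] [np.float64(9.334860472778816), np.float64(43.01811962073869)] 0.25469642220843947
[ 601.649 -129.237  218.297] (array([  0.281,  -0.517, 108.298]), array([ 0.002, -0.007,  0.029]))
```

Call:
{"api": "step_arm", "payload": {
  "motion": [
    {"slide": [0, -0.5, 40], "dr": [0, 0, 0], "jaw": 50},
    {"slide": [0, -0.5, 80], "dr": [0, 0, 0], "jaw": 50},
    {"slide": [0, -0.5, 102], "dr": [0, 0, 0], "jaw": 50},
    {"slide": [0, -0.5, 108], "dr": [0, 0, 0], "jaw": 50},
    {"slide": [0, -0.5, 108], "dr": [0, 0, 0], "jaw": 20},
    {"slide": [0, -0.5, 108], "dr": [0, 0, 0], "jaw": 5},
    {"slide": [0, -0.5, 108], "dr": [0, 0, 0], "jaw": 5},
    {"slide": [0, -0.5, 108], "dr": [0, 0, 0], "jaw": 5}
  ]
}}

```text
clock: 37.05
position: [603.0, -130.2, 112.2]
ee_rot: [-0.123, 0.992, -0.0, 0.001]
contact_force: [-0.8, 1.3, 5.6]
gripper_width: 10.7
grasp_force: 61.8
```

Run:
```python
from h import *
s=arm.read_state();print(s["position"],s["gripper_width"],s["contact_force"])
post=np.array([543.3,-95.1]);r=s["position"][:2]-post;a0=np.arctan2(r[1],r[0]);a1=np.arctan2(-29.6+95.1,560.65-543.3);T=a1-a0;print(T,np.linalg.norm(r))
q=R.from_quat(s["ee_rot"])
for lo,hi in((0,T/2),(T/2,T)):
    q0=R.from_euler("z",lo)*q;p=lambda a:np.array([*(R.from_euler("z",a).as_matrix()[:2,:2]@r),0])
    print([(*q0.inv().apply(p(a)-p(lo)).round(1).tolist()[:2],float(round(-np.degrees(a-lo)/8,2))) for a in np.linspace(lo,hi,9)[1:]])
```

```text
[ 603.03  -130.215  112.222] 10.738224439964819 [-0.823  1.311  5.64 ]
1.8433315402133328 69.28795963188833
[(-5.3, 6.0, -0.83), (-9.8, 12.6, -1.65), (-13.6, 19.6, -2.48), (-16.5, 27.0, -3.3), (-18.5, 34.7, -4.13), (-19.7, 42.6, -4.95), (-19.9, 50.6, -5.78), (-19.2, 58.5, -6.6)]
[(-5.3, 6.0, -0.83), (-9.8, 12.6, -1.65), (-13.6, 19.6, -2.48), (-16.5, 27.0, -3.3), (-18.5, 34.7, -4.13), (-19.7, 42.6, -4.95), (-19.9, 50.6, -5.78), (-19.2, 58.5, -6.6)]
```

Call:
{"api": "step_arm", "payload": {
  "motion": [
    {"slide": [-5.3, 6, 0], "dr": [0, 0, -0.83], "jaw": 5},
    {"slide": [-9.8, 12.6, 0], "dr": [0, 0, -1.65], "jaw": 5},
    {"slide": [-13.6, 19.6, 0], "dr": [0, 0, -2.48], "jaw": 5},
    {"slide": [-16.5, 27, 0], "dr": [0, 0, -3.3], "jaw": 5},
    {"slide": [-18.5, 34.7, 0], "dr": [0, 0, -4.13], "jaw": 5},
    {"slide": [-19.7, 42.6, 0], "dr": [0, 0, -4.95], "jaw": 5},
    {"slide": [-19.9, 50.6, 0], "dr": [0, 0, -5.78], "jaw": 5},
    {"slide": [-19.2, 58.5, 0], "dr": [0, 0, -6.6], "jaw": 5}
  ]
}}

```text
clock: 38.05
position: [607.1, -69.0, 112.2]
ee_rot: [-0.553, 0.833, -0.001, 0.001]
contact_force: [-1.8, -0.7, 5.3]
gripper_width: 10.7
grasp_force: 61.9
```

Call:
{"api": "step_arm", "payload": {
  "motion": [
    {"slide": [-5.3, 6, 0], "dr": [0, 0, -0.83], "jaw": 5},
    {"slide": [-9.8, 12.6, 0], "dr": [0, 0, -1.65], "jaw": 5},
    {"slide": [-13.6, 19.6, 0], "dr": [0, 0, -2.48], "jaw": 5},
    {"slide": [-16.5, 27, 0], "dr": [0, 0, -3.3], "jaw": 5},
    {"slide": [-18.5, 34.7, 0], "dr": [0, 0, -4.13], "jaw": 5},
    {"slide": [-19.7, 42.6, 0], "dr": [0, 0, -4.95], "jaw": 5},
    {"slide": [-19.9, 50.6, 0], "dr": [0, 0, -5.78], "jaw": 5},
    {"slide": [-19.2, 58.5, 0], "dr": [0, 0, -6.6], "jaw": 5}
  ]
}}

```text
clock: 39.05
position: [561.1, -28.4, 112.2]
ee_rot: [0.866, -0.5, 0.001, -0.001]
contact_force: [-0.4, 0.0, 5.9]
gripper_width: 10.6
grasp_force: 61.9
```

Run:
```python
from h import *
s=arm.read_state();print(s["joints"],s["position"],s["gripper_width"],s["contact_force"],s["wrist_torque"])
psi=np.arctan2(*R.from_quat(s["ee_rot"]).as_matrix()[1::-1,1]);print("cap-arm",psi-np.pi/2+2*np.pi-Y)
print(rel([560.65,-29.6,109.7],R.from_quat(s["ee_rot"])))
```

```text
[ 0.238  0.392 -0.311  0.001 -0.864  0.284] [561.12  -28.391 112.229] 10.626480343409805 [-0.405  0.022  5.91 ] [-0.186  0.172 -0.052]
cap-arm 2.3562846819452266
(array([0.809, 1.018, 2.528]), array([0., 0., 0.]))
```

Call:
{"api": "step_arm", "payload": {
  "motion": [
    {"slide": [0.8, 1, 0], "dr": [0, 0, 0], "jaw": 5},
    {"slide": [0.8, 1, 0.5], "dr": [0, 0, 1], "jaw": 5},
    {"slide": [0.8, 1, 1], "dr": [0, 0, 2], "jaw": 5},
    {"slide": [0.8, 1, 1.6], "dr": [0, 0, 3], "jaw": 5},
    {"slide": [0.8, 1, 2.1], "dr": [0, 0, 4], "jaw": 5},
    {"slide": [0.8, 1, 2.6], "dr": [0, 0, 5], "jaw": 5},
    {"slide": [0.8, 1, 3.1], "dr": [0, 0, 6], "jaw": 5},
    {"slide": [0.8, 1, 3.7], "dr": [0, 0, 7], "jaw": 5}
  ]
}}

```text
clock: 40.05
position: [562.4, -28.6, 108.8]
ee_rot: [-0.526, 0.85, -0.001, 0.003]
contact_force: [1.1, 2.8, 3.7]
gripper_width: 10.6
grasp_force: 61.7
```

Call:
{"api": "step_arm", "payload": {
  "motion": [
    {"slide": [0, 0, 0.5], "dr": [0, 0, 1], "jaw": 5},
    {"slide": [0, 0, 1], "dr": [0, 0, 2], "jaw": 5},
    {"slide": [0, 0, 1.6], "dr": [0, 0, 3], "jaw": 5},
    {"slide": [0, 0, 2.1], "dr": [0, 0, 4], "jaw": 5},
    {"slide": [0, 0, 2.6], "dr": [0, 0, 5], "jaw": 5},
    {"slide": [0, 0, 3.1], "dr": [0, 0, 6], "jaw": 5},
    {"slide": [0, 0, 3.7], "dr": [0, 0, 7], "jaw": 5},
    {"slide": [0, 0, 4.2], "dr": [0, 0, 8], "jaw": 5}
  ]
}}

```text
clock: 41.05
position: [562.4, -29.8, 104.5]
ee_rot: [0.004, 1.0, -0.0, 0.003]
contact_force: [2.9, -1.9, 3.2]
gripper_width: 10.4
grasp_force: 61.5
```

Run:
```python
from h import *
s=arm.read_state();print(s["joints"],s["position"],s["gripper_width"],s["contact_force"],s["wrist_torque"])
psi=np.arctan2(*R.from_quat(s["ee_rot"]).as_matrix()[1::-1,1]);print("cap-arm",psi-np.pi/2-Y)
```

```text
[ 0.236  0.402 -0.319  0.003 -0.843 -1.816] [562.438 -29.782 104.469] 10.395463970710715 [ 2.87  -1.868  3.222] [-0.797 -0.797  0.08 ]
cap-arm 0.25449364887284537
```

Call:
{"api": "step_arm", "payload": {
  "motion": [
    {"slide": [0, 0, 0.2], "dr": [0, 0, 0.4], "jaw": 5},
    {"slide": [0, 0, 0.4], "dr": [0, 0, 0.8], "jaw": 5},
    {"slide": [0, 0, 0.6], "dr": [0, 0, 1.2], "jaw": 5},
    {"slide": [0, 0, 0.8], "dr": [0, 0, 1.6], "jaw": 5},
    {"slide": [0, 0, 1], "dr": [0, 0, 1.9], "jaw": 5},
    {"slide": [0, 0, 1], "dr": [0, 0, 2.2], "jaw": 5},
    {"slide": [0, 0, 1], "dr": [0, 0, 2.2], "jaw": 5},
    {"slide": [0, 0, 1], "dr": [0, 0, 2.2], "jaw": 5}
  ]
}}

```text
clock: 42.05
position: [563.8, -30.6, 103.6]
ee_rot: [0.153, 0.988, -0.0, 0.005]
contact_force: [7.3, -5.1, 0.7]
gripper_width: 10.4
grasp_force: 61.3
```

Run:
```python
from h import *
s=arm.read_state();print(s["joints"],s["joint_efforts"],s["position"],s["gripper_width"],s["contact_force"],s["wrist_torque"])
psi=np.arctan2(*R.from_quat(s["ee_rot"]).as_matrix()[1::-1,1]);print("cap-arm",psi-np.pi/2-Y)
```

```text
[ 0.235  0.404 -0.32   0.005 -0.839 -2.117] [  2.679 -36.483  12.461   0.793  -1.334  -0.546] [563.819 -30.627 103.568] 10.449815089381758 [ 7.307 -5.147  0.694] [-1.921 -1.84   0.582]
cap-arm -0.04558603531414657
```

Twist torque rose to 0.58 N m, so the thread is on its stop, but the arm was pushed about 0.05 rad into its play. I'll nudge it back to 0 and confirm.

Call:
{"api": "step_arm", "payload": {
  "motion": [
    {"slide": [1, 0, 0], "dr": [0, 0, -0.2], "jaw": 5},
    {"slide": [2, 0, 0], "dr": [0, 0, -0.4], "jaw": 5},
    {"slide": [3, 0, 0], "dr": [0, 0, -0.6], "jaw": 5},
    {"slide": [4, 0, 0], "dr": [0, 0, -0.6], "jaw": 5},
    {"slide": [5, 0, 0], "dr": [0, 0, -0.5], "jaw": 5},
    {"slide": [5, 0, 0], "dr": [0, 0, -0.4], "jaw": 5},
    {"slide": [5, 0, 0], "dr": [0, 0, -0.3], "jaw": 5},
    {"slide": [5, 0, 0], "dr": [0, 0, -0.3], "jaw": 5}
  ]
}}

```text
clock: 43.05
position: [561.4, -29.8, 103.7]
ee_rot: [0.133, 0.991, -0.0, 0.007]
contact_force: [13.0, -10.7, -4.6]
gripper_width: 10.7
grasp_force: 60.4
```

Run:
```python
from h import *
s=arm.read_state();print(toS(s["position"]),s["gripper_width"],M.inv().apply(s["contact_force"]),s["wrist_torque"])
psi=np.arctan2(*R.from_quat(s["ee_rot"]).as_matrix()[1::-1,1]);print("cap-arm",psi-np.pi/2-Y)
```

```text
[ 61.58   -0.209 103.686] 10.657273999982163 [15.358 -6.931 -4.648] [-3.315 -3.577  0.106]
cap-arm -0.0051679040637686025
```

Call:
{"api": "step_arm", "payload": {
  "motion": [
    {"slide": [0, 0, 0], "dr": [0, 0, 0.15], "jaw": 5},
    {"slide": [0, 0, 0], "dr": [0, 0, 0.3], "jaw": 5},
    {"slide": [0, 0, 0], "dr": [0, 0, 0.3], "jaw": 5},
    {"slide": [-0.8, 0, 0], "dr": [0, 0, 0.15], "jaw": 5},
    {"slide": [-1.6, 0, 0], "dr": [0, 0, 0.1], "jaw": 5},
    {"slide": [-1.6, 0, 0], "dr": [0, 0, 0.1], "jaw": 5},
    {"slide": [-1.6, 0, 0], "dr": [0, 0, 0.1], "jaw": 5},
    {"slide": [-1.6, 0, 0], "dr": [0, 0, 0.1], "jaw": 5}
  ]
}}

```text
clock: 44.05
position: [561.8, -29.9, 103.6]
ee_rot: [0.139, 0.99, -0.0, 0.006]
contact_force: [10.0, -9.1, -2.3]
gripper_width: 10.5
grasp_force: 60.9
```

Call:
{"api": "step_arm", "payload": {
  "motion": [
    {"slide": [0, 0, 0], "dr": [0, 0, 0], "jaw": 20},
    {"slide": [0, 0, 0], "dr": [0, 0, 0], "jaw": 40},
    {"slide": [0, 0, 0], "dr": [0, 0, 0], "jaw": 40},
    {"slide": [0, 0, -10], "dr": [0, 0, 0], "jaw": 40},
    {"slide": [0, 0, -40], "dr": [0, 0, 0], "jaw": 40},
    {"slide": [0, 0, -90], "dr": [0, 0, 0], "jaw": 40},
    {"slide": [30, 0, -150], "dr": [0, 0, 0], "jaw": 40},
    {"slide": [30, 0, -150], "dr": [0, 0, 0], "jaw": 40}
  ]
}}

```text
clock: 45.05
position: [529.0, -19.4, 257.9]
ee_rot: [0.141, 0.99, 0.002, 0.005]
contact_force: [0.3, 0.7, -0.4]
gripper_width: 40.2
grasp_force: 0.0
```

Run:
```python
from h import *
s=arm.read_state();print(s["joints"],s["position"],s["gripper_width"])
im,c=snap("wrist","w9");print(w2p(c,S([61,0,123])),w2p(c,S([61,0,94])))
x,y=w2p(c,S([61,0,123])).astype(int)
cv2.imwrite("pics/w9c.png",cv2.resize(im[max(0,y-150):y+80,x-160:x+120],None,fx=2.5,fy=2.5))
```

```text
[ 0.271  0.197 -0.19   0.001 -1.173 -2.124] [528.988 -19.411 257.888] 40.20846108521297
[316.246 258.328] [316.252 246.894]
```

View pics/w9c.png

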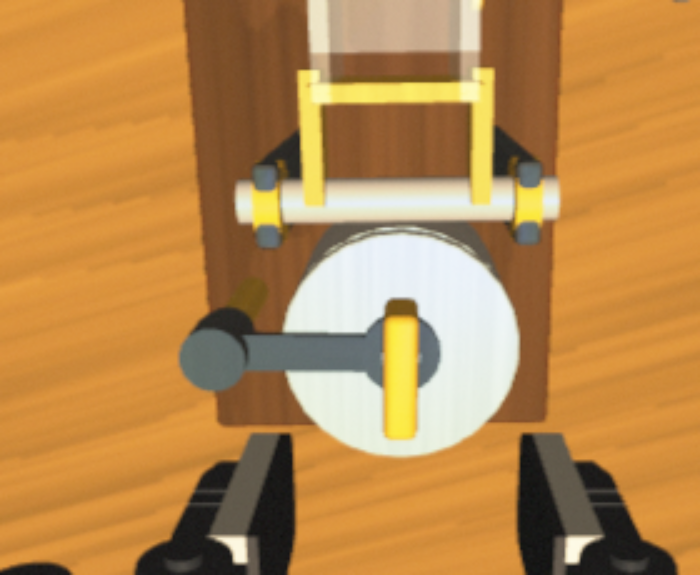

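The cap sits centred on the pot (crop (400,345)), the wing is aligned with the stand's x and the bank is back on its rest. I'll hand the job in.

Run:
```python
from bench import arm
print(arm.job_done())
```

```text
the job is handed in; nothing more can be done
None
```

I put both stray tokens and the bank's two tokens in the pot, set the emptied bank back upright on its rest, swung the cap back and screwed it fully down; I handed the job in at about 45 s.

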